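# Fetch the boxed-in air cap

## Task

The spray-gun air cap in the middle of the parts stand is boxed in by the paint tin and the roll of labels. Move both of them over to stand on the dark mat, set the air cap upright on the middle of the round cork pad, and then put the tin and the roll back upright on the stand, each in the place where it stood before.

Things in the scene. Friction and masses are not known exactly. Their poses are not given: they have to be found in the camera images.
- tin: Small upright round paint tin with a printed side and a metal lever lid, 67 mm diameter, 79 mm high, 0.13 to 0.25 kg, solid. Origin at the centre of its underside, z up. At the start it stands in one of the two end places of the stand.
- label_roll: Upright roll of white labels on a card core, 68 mm diameter, 62 mm high, 0.08 to 0.17 kg; treat the core hole as solid: grasp it round the outside. Origin at the centre of its underside, z up. At the start it stands in the other end place of the stand.
- air_cap: Spray-gun air cap: white knurled ring 34 mm diameter with two tan horns on top, 25 mm high in all, 50 g; grasp it across the knurled ring, the lower 12 mm. Origin at the centre of its underside, z up. It stands upright in the middle of the stand.
- stand: Fixed steel plate 110 (x) by 210 mm (y), top 4 mm above the table, lips 8 mm high at x = -55, +55; origin: centre of underside. Three places along its y: middle at 0, ends at +64, -64 mm (dark discs). Black blocks (24 by 40 mm, tops at 30 mm) at x = -36, +36 flank the cap, 48 mm apart: take the cap closing along y, the tin and roll closing along x above the blocks
- side_mat: Fixed flat dark rubber mat, 110 mm (its x) by 190 mm (its y), 4 mm thick, origin at the centre of its underside. Room for the tin and the roll side by side along its y, the empty side area.
- pad: Fixed round cork pad, 80 mm diameter, 5 mm thick, origin at the centre of its underside. (A wall shelf overhangs the back of the table: its front edge at x = 0.65 m, its underside 0.48 m above the table; keep the wrist in front of it.)
There are look-alikes about, which are no part of the job. Of the things that look like the pad, the larger one is meant.

How it is judged:
By the outcome, as a careful person would: the job done as asked, in the order asked, and still so for the second after the job is handed in, with the robot touching nothing.
It also fails if it takes over 128 s, if anything falls off the work surface, if the arm or the gripper's body presses on something with over 40 N, if the wrist force passes 120 N, or if a joint passes its speed limit or range.

## Robot

A 6-joint arm with a two-finger parallel gripper is mounted at the origin on a cart in front of the work surface, level with it; the furniture and walls round the work are solid. World frame = base frame: x ahead of the robot, y to its left, z up, the work surface at z = 0. Lengths are in mm, angles in degrees, forces in N, time in s.
With the tool pointing down it reaches from about 350 to 850 mm from the base axis. Payload 8.1 kg.
Tool frame: the origin (TCP) lies at the very end of the fingers, on their centre line; the grasp point (between the pads) lies 19 mm behind it (r.grasp_offset is the distance from the TCP to the grasp point, in mm); z points along the fingers, y is the line along which they close (so a half turn about z gives the same grasp; the last joint's range is limited). The gripper opens to 85 mm and grips with 20 to 120 N. Pads are 22 mm wide; open, the fingers measure 114 mm over their backs; the gripper's body (76 mm by 85 mm) begins 54 mm behind the grasp point. The pads swing forward as they close: fully open they stand 13 mm farther back than shut.
Start: joints at [58.19, 7.471, 85.268, -0, 87.261, -4.893], TCP at [271.605, 535.01, 231.292] pointing down, gripper open.
Joint ranges: [-169.43, 169.43], [-51.17, 129.36], [1.28, 143.12], [-76.62, 256.62], [0, 156.53], [-152.29, 152.29]. Speed limits (degrees/s): [136.94, 136.94, 159.86, 180, 180, 180].

## Interface

Orientations are given as [roll, pitch, yaw] about the fixed x, y, z axes, in that order (R = Rz(yaw) Ry(pitch) Rx(roll)).
In Python, from bench import r gives the robot as it stands.
- The arm moves only by the tool carry_out, never from a script. Its argument "commands" is a list of rows, each an object with "jaw": the finger opening in m, from 0 to 0.0854; "translation": the shift along the tool's x, y, z in m, a list of three; "spin": the turn about the tool's z in rad. A call has exactly 8 rows; each row shifts and turns the commanded pose from where the row before left it, along the tool's axes as they then stand; what a row does not reach is not made up. A row lasts 1/12 s, in which the tool goes at most 41.7 mm and 7.16 degrees, less where a joint would pass 70% of its speed; a pose out of reach is approached as far as the arm can. A call is refused whole if a number of a shift passes 0.0417 or a number of a turn 0.125, either way. A call with a gripper value outside its range is refused whole. The fingers move at their own pace and stop on an object; "squeeze" is the grip in N (left out, the last holds). Time passes only in rows, so rows that do not move let the fingers close, or fill a call up. It gives the time, the measured TCP pose, the force, the opening and the grip force at its end, in the units of the state.
- r.sense(): the state, without advancing time (a new reading comes with each control period).
- r.snapshot(name): name is "scene" or "side" or "wrist"; returns a dict with "pixels" (384x512x3 uint8, blue, green, red), "K" (3x3 intrinsics, pixels), "extrinsics" (4x4, takes a point from camera to world coordinates). Camera axes: x right, y down, z forward; pixel columns grow to the right and rows downward; lengths in mm; the calibration is good to about 2 mm. A picture is of the moment at which its call begins. There is no depth.
- r.hand_in(): hands the job in; it is judged then, once.
Trained networks look in a picture, given as the dict that the camera call returned (one of the last four; its "shot" number tells which), for a name from the list of things; names that differ only in an ending like _2 or _b are one class to them, and where a whole thing is asked for, a point or a joint stands for the part that bears it (a point fixed in the world has none). Each returns a list of dicts, best first, with "score" (0 to 1); they miss things now and then, are a little off and sometimes report something else, mostly with a low value. They report only what shows in the picture. A call takes as long as a camera call. They do not tell look-alikes from the thing itself.
- r.spot_in(picture, target): "xy" ([column, row] in pixels, amid what is visible of it).
- r.regions_of(picture, target): "pixels" (384x512 bool, what is visible of it) and "xy" ([column, row] in pixels, amid what is visible of it).
- r.landmark_of(picture, target): "xy" ([column, row] in pixels: a listed point, or the origin of a listed thing).
The state is a dict: "time": time; "joint_pos": joint angles; "qd": joint speeds; "joint_efforts": joint torques, N m; "tool_pos": TCP position; "tcp_rot": TCP orientation; "ft_force": force on the tool from outside, world axes, zero at the start; "wrist_torque": the same for the moment, N m; "finger_gap": finger opening in mm; "grip_force": force on a finger pad.
Only numpy, scipy, OpenCV 4.12 (cv2) and the standard library are available. Lean on these libraries where they do the work, as an engineer would, in place of code of your own. Each camera call takes 0.05 s, during which the arm holds its last target. There are 200 camera calls.

## Working session

There is one attempt and no reset: what is moved stays moved. The work goes in short steps, Python scripts to look and compute and a tool call to move; the robot and the scene stay as the last step left them, time stands still between calls to the robot, and variables do not carry over. Pictures are saved under pics/ and viewed, at most 14 in all, crops included, and the job is handed in when it is done.

Besides the shell and the picture viewer there is one more tool, called as name(argument=value, ...) on one line, values as JSON. carry_out: Moves the arm, as the interface text tells. Its arguments: {"type":"object","properties":{"commands":{"type":"array","items":{"type":"object","properties":{"jaw":{"type":"number"},"translation":{"type":"array","items":{"type":"number"}},"spin":{"type":"number"}}}},"squeeze":{"type":"number"}},"required":["commands"]}

```bash
mkdir -p pics; ls; cat > h.py <<'E'
from bench import r
import numpy as np, cv2
def ray(p,uv,z):
    K=np.array(p["K"]);T=np.array(p["extrinsics"])
    d=T[:3,:3]@np.linalg.solve(K,[uv[0],uv[1],1.]);o=T[:3,3]
    return (o+d*(z-o[2])/d[2]).round(1)
E
python3 - <<'E'
from h import *
print({k:np.round(v,2).tolist() for k,v in r.sense().items()})
ims=[]
for c in ["scene","side"]:
    p=r.snapshot(c); cv2.imwrite(f"pics/{c}0.png",p["pixels"])
    print(c,np.round(p["extrinsics"],2).tolist())
    for t,z in [("tin",0),("label_roll",0),("air_cap",0),("stand",0),("side_mat",0),("pad",0)]:
        for d in r.landmark_of(p,t)[:4]: print(t,np.round(d["score"],2),np.round(d["xy"],1),ray(p,d["xy"],4 if t in("tin","label_roll","air_cap") else 0))
E
```

```text
pics
{'time': 0.0, 'joint_pos': [58.19, 7.52, 85.33, -0.0, 87.26, -4.89], 'qd': [-0.02, 0.03, 0.0, -0.0, 0.11, -0.01], 'joint_efforts': [0.0, -56.94, -50.05, -0.0, 0.01, -0.0], 'tool_pos': [271.3, 534.53, 230.22], 'tcp_rot': [-179.89, -0.01, 153.08], 'ft_force': [-0.23, -0.08, 0.25], 'wrist_torque': [0.01, -0.04, 0.0], 'grip_force': 0.0, 'finger_gap': 84.84}
scene [[0.57, -0.59, 0.57, -212.23], [-0.82, -0.41, 0.4, -471.28], [-0.0, -0.69, -0.72, 891.33], [0.0, 0.0, 0.0, 1.0]]
tin 0.95 [367.7 247. ] [ 467.4 -313.3    4. ]
label_roll 0.96 [323.1 220. ] [ 480.4 -180.1    4. ]
air_cap 0.7 [341.  235.5] [ 461.7 -242.3    4. ]
stand 0.6 [343.7 239.9] [ 456.2 -253.4   -0. ]
side_mat 0.75 [270.4 188.9] [498.3  -2.    0. ]
pad 0.73 [198.2 148.8] [513.2 275.4   0. ]
pad 0.55 [171.9 135.3] [515.3 386.4  -0. ]
side [[0.94, -0.14, 0.31, 165.4], [-0.34, -0.46, 0.82, -837.24], [0.03, -0.88, -0.48, 548.04], [0.0, 0.0, 0.0, 1.0]]
tin 0.97 [298.7 295.5] [ 469.9 -317.3    4. ]
label_roll 0.92 [273.3 259.8] [ 466.4 -196.8    4. ]
air_cap 0.39 [285.  275.9] [ 468.6 -254.8    4. ]
stand 0.65 [279.2 275.3] [ 459.9 -244.9    0. ]
stand 0.26 [298.6 294.9] [ 472.7 -311.9    0. ]
side_mat 0.8 [252.5 216.4] [488.2  -4.2   0. ]
pad 0.65 [218.2 160.9] [501.4 371.9   0. ]
pad 0.52 [224.1 173.5] [492.  269.8   0. ]
```

```bash
python3 - <<'E'
import cv2,numpy as np
a=cv2.imread("pics/scene0.png")[100:310,120:420];b=cv2.imread("pics/side0.png")[130:340,150:450]
cv2.imwrite("pics/c0.png",cv2.resize(np.vstack([a]),None,fx=2.6,fy=2.6,interpolation=cv2.INTER_CUBIC))
cv2.imwrite("pics/c1.png",cv2.resize(b,None,fx=2.6,fy=2.6,interpolation=cv2.INTER_CUBIC))
E
```

```text
(no output)
```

View pics/c0.png

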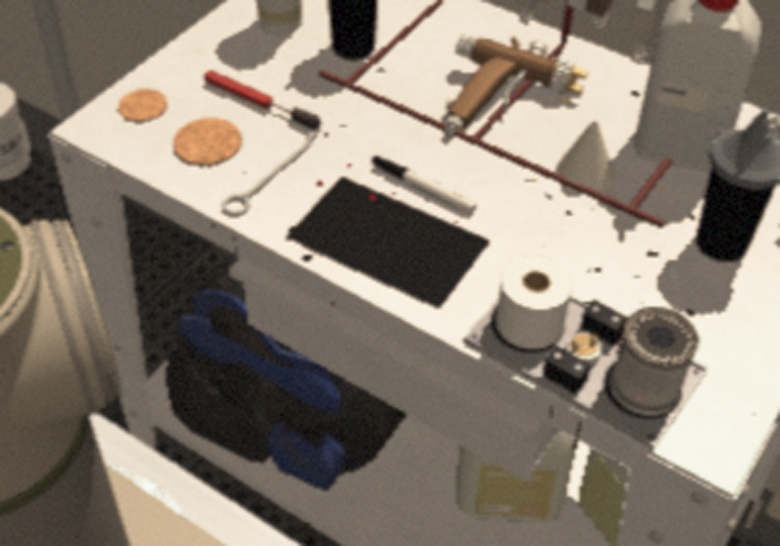

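View pics/c1.png

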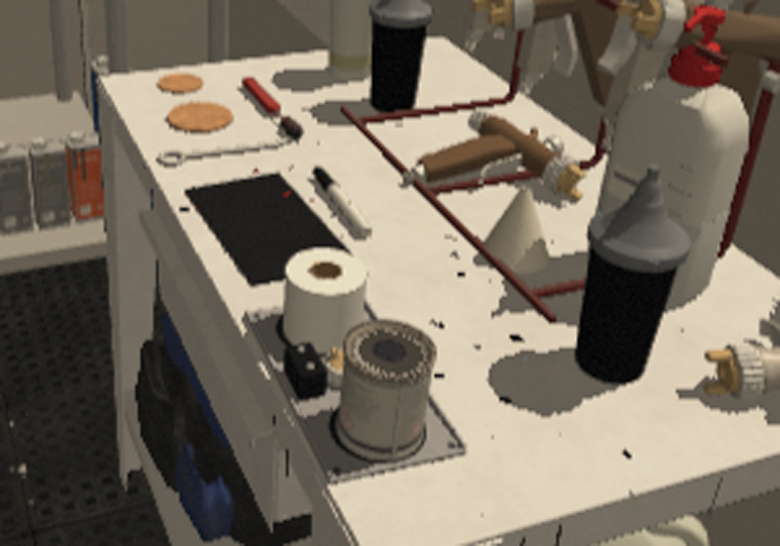

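The two cork discs are at scene px (198,154), the larger, and (175,140), the smaller. The larger one, nearer the mat, fits the description. The tin is at the far (-y) end of the stand and the roll at the +y end. Next I'll measure sizes and the stand's yaw.

```bash
cat >> h.py <<'E'
def rows(d,dyaw,n,yaw):
    "world shift d mm, yaw change deg, in n equal world rows; prints tool-frame rows"
    for i in range(n):
        a=np.radians(yaw+dyaw*i/n);s=np.array(d)/n/1000
        print([round(s[0]*np.cos(a)+s[1]*np.sin(a),4),round(s[0]*np.sin(a)-s[1]*np.cos(a),4),round(-s[2],4)],round(-np.radians(dyaw)/n,4))
E
python3 - <<'E'
from h import *
for c in ["scene","side"]:
    p=r.snapshot(c)
    for t,z in [("stand",4),("side_mat",4),("pad",5)]:
        for d in r.regions_of(p,t)[:2]:
            m=d["pixels"].astype(np.uint8)
            cs=max(cv2.findContours(m,0,2)[0],key=cv2.contourArea)[:,0]
            w=np.array([ray(p,q,z)[:2] for q in cs],np.float32)
            print(c,t,round(d["score"],2),np.round(d["xy"]),[np.round(x,1) for x in cv2.minAreaRect(w)])
s=r.sense()
rows([180,-270,50],-63,16,153.08)
E
```

```text
scene stand 0.74 [347. 244.] [array([ 469.9, -252.3]), array([208.4, 123.6]), np.float64(86.6)]
scene side_mat 0.88 [271. 191.] [array([485.7,  -7.2]), array([112.3, 191.3]), np.float64(2.2)]
scene pad 0.74 [173. 138.] [array([500.1, 358.1]), array([57.9, 57.5]), np.float64(34.7)]
scene pad 0.65 [199. 151.] [array([493. , 254.2]), array([79.7, 71.8]), np.float64(72.6)]
side stand 0.81 [271. 291.] [array([ 466.4, -248.9]), array([215.7, 113.7]), np.float64(88.0)]
side side_mat 0.93 [250. 214.] [array([485.5,  -6.6]), array([115.3, 198. ]), np.float64(3.5)]
side pad 0.67 [224. 175.] [array([493.4, 247.8]), array([73. , 72.8]), np.float64(73.2)]
side pad 0.43 [219. 163.] [array([498.6, 351.6]), array([50.1, 53.8]), np.float64(73.3)]
[np.float64(-0.0177), np.float64(-0.01), np.float64(-0.0031)] 0.0687
[np.float64(-0.0183), np.float64(-0.0087), np.float64(-0.0031)] 0.0687
[np.float64(-0.0189), np.float64(-0.0074), np.float64(-0.0031)] 0.0687
[np.float64(-0.0193), np.float64(-0.0061), np.float64(-0.0031)] 0.0687
[np.float64(-0.0197), np.float64(-0.0048), np.float64(-0.0031)] 0.0687
[np.float64(-0.02), np.float64(-0.0034), np.float64(-0.0031)] 0.0687
[np.float64(-0.0202), np.float64(-0.002), np.float64(-0.0031)] 0.0687
[np.float64(-0.0203), np.float64(-0.0006), np.float64(-0.0031)] 0.0687
[np.float64(-0.0203), np.float64(0.0007), np.float64(-0.0031)] 0.0687
[np.float64(-0.0202), np.float64(0.0021), np.float64(-0.0031)] 0.0687
[np.float64(-0.02), np.float64(0.0035), np.float64(-0.0031)] 0.0687
[np.float64(-0.0197), np.float64(0.0049), np.float64(-0.0031)] 0.0687
[np.float64(-0.0193), np.float64(0.0062), np.float64(-0.0031)] 0.0687
[np.float64(-0.0188), np.float64(0.0075), np.float64(-0.0031)] 0.0687
[np.float64(-0.0183), np.float64(0.0088), np.float64(-0.0031)] 0.0687
[np.float64(-0.0176), np.float64(0.01), np.float64(-0.0031)] 0.0687
```

carry_out(commands=[{"jaw": 0.0854, "translation": [-0.0177, -0.01, -0.003], "spin": 0.0687}, {"translation": [-0.0183, -0.0087, -0.003], "spin": 0.0687}, {"translation": [-0.0189, -0.0074, -0.003], "spin": 0.0687}, {"translation": [-0.0193, -0.0061, -0.003], "spin": 0.0687}, {"translation": [-0.0197, -0.0048, -0.003], "spin": 0.0687}, {"translation": [-0.02, -0.0034, -0.003], "spin": 0.0687}, {"translation": [-0.0202, -0.002, -0.003], "spin": 0.0687}, {"translation": [-0.0203, -0.0006, -0.003], "spin": 0.0687}])

```text
invalid input
```

carry_out(commands=[{"translation": [-0.0203, 0.0007, -0.003], "spin": 0.0687}, {"translation": [-0.0202, 0.0021, -0.003], "spin": 0.0687}, {"translation": [-0.02, 0.0035, -0.003], "spin": 0.0687}, {"translation": [-0.0197, 0.0049, -0.003], "spin": 0.0687}, {"translation": [-0.0193, 0.0062, -0.003], "spin": 0.0687}, {"translation": [-0.0188, 0.0075, -0.003], "spin": 0.0687}, {"translation": [-0.0183, 0.0088, -0.003], "spin": 0.0687}, {"translation": [-0.0176, 0.01, -0.003], "spin": 0.0687}])

```text
invalid input
```

```bash
python3 - <<'E'
from h import *
s=r.sense();print(s["time"],s["tool_pos"],s["tcp_rot"],s["joint_pos"])
p=r.snapshot("wrist");cv2.imwrite("pics/w0.png",p["pixels"]);print(np.round(p["extrinsics"],2).tolist())
for d in r.regions_of(p,"pad")+r.regions_of(p,"side_mat"):
    cs=max(cv2.findContours(d["pixels"].astype(np.uint8),0,2)[0],key=cv2.contourArea)[:,0]
    w=np.array([ray(p,q,5)[:2] for q in cs],np.float32)
    print(round(d["score"],2),d["xy"],cv2.minEnclosingCircle(w),cv2.minAreaRect(w))
E
```

```text
1.1 [271.60099508 535.00898913 231.31526996] [1.79999126e+02 3.54964942e-05 1.53084013e+02] [ 5.81898539e+01  7.46907942e+00  8.52676671e+01  3.92416353e-05
  8.72623797e+01 -4.89416077e+00]
[[0.45, 0.85, 0.27, 201.3], [0.89, -0.43, -0.14, 570.4], [0.0, 0.31, -0.95, 374.21], [0.0, 0.0, 0.0, 1.0]]
0.72 [216.7, 348.0] ((496.6966857910156, 363.7250671386719), 28.06207275390625) ((487.406494140625, 369.419677734375), (55.98048400878906, 32.010337829589844), 58.29157257080078)
0.56 [164.9, 365.6] ((481.6499938964844, 287.0999755859375), 17.80915069580078) ((481.8999938964844, 288.29998779296875), (34.79998779296875, 16.399993896484375), 0.0)
```

View pics/w0.png

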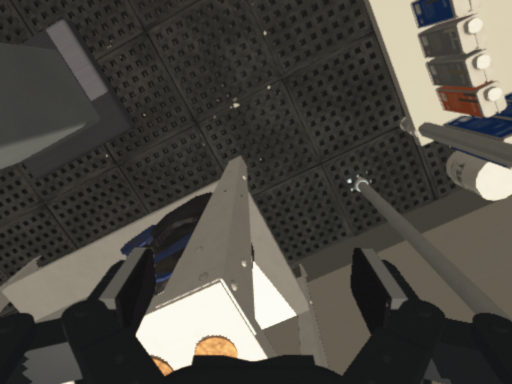

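The wrist view shows the floor, with the two cork discs cut off at the bottom (px 217,348 and 165,366). The moves were refused, probably because every row needs all its fields.

carry_out(commands=[{"jaw": 0.085, "translation": [-0.0177, -0.01, -0.003], "spin": 0.0687}, {"jaw": 0.085, "translation": [-0.0183, -0.0087, -0.003], "spin": 0.0687}, {"jaw": 0.085, "translation": [-0.0189, -0.0074, -0.003], "spin": 0.0687}, {"jaw": 0.085, "translation": [-0.0193, -0.0061, -0.003], "spin": 0.0687}, {"jaw": 0.085, "translation": [-0.0197, -0.0048, -0.003], "spin": 0.0687}, {"jaw": 0.085, "translation": [-0.02, -0.0034, -0.003], "spin": 0.0687}, {"jaw": 0.085, "translation": [-0.0202, -0.002, -0.003], "spin": 0.0687}, {"jaw": 0.085, "translation": [-0.0203, -0.0006, -0.003], "spin": 0.0687}], squeeze=30)

```text
time: 1.92
tool_pos: [362.2, 399.2, 255.5]
tcp_rot: [180.0, -0.0, 121.4]
ft_force: [-0.3, 0.1, -0.3]
finger_gap: 85.3
grip_force: 0.0
```

carry_out(commands=[{"jaw": 0.085, "translation": [-0.0203, 0.0007, -0.003], "spin": 0.0687}, {"jaw": 0.085, "translation": [-0.0202, 0.0021, -0.003], "spin": 0.0687}, {"jaw": 0.085, "translation": [-0.02, 0.0035, -0.003], "spin": 0.0687}, {"jaw": 0.085, "translation": [-0.0197, 0.0049, -0.003], "spin": 0.0687}, {"jaw": 0.085, "translation": [-0.0193, 0.0062, -0.003], "spin": 0.0687}, {"jaw": 0.085, "translation": [-0.0188, 0.0075, -0.003], "spin": 0.0687}, {"jaw": 0.085, "translation": [-0.0183, 0.0088, -0.003], "spin": 0.0687}, {"jaw": 0.085, "translation": [-0.0176, 0.01, -0.003], "spin": 0.0687}], squeeze=30)

```text
time: 2.58
tool_pos: [452.2, 264.1, 279.6]
tcp_rot: [180.0, -0.0, 89.9]
ft_force: [0.2, 0.3, 0.5]
finger_gap: 84.9
grip_force: 0.0
```

```bash
python3 - <<'E'
from h import *
s=r.sense();print(s["time"],s["tool_pos"],s["tcp_rot"],s["joint_pos"])
p=r.snapshot("wrist");cv2.imwrite("pics/w1.png",p["pixels"]);print(np.round(p["extrinsics"],2).tolist())
for d in r.regions_of(p,"pad")+r.regions_of(p,"side_mat"):
    cs=max(cv2.findContours(d["pixels"].astype(np.uint8),0,2)[0],key=cv2.contourArea)[:,0]
    w=np.array([ray(p,q,5)[:2] for q in cs],np.float32)
    print(round(d["score"],2),d["xy"],cv2.minEnclosingCircle(w),cv2.minAreaRect(w))
E
```

```text
2.5833 [452.15317415 264.0564102  279.56851911] [ 1.79984670e+02 -6.99108805e-03  8.99075214e+01] [ 2.46733874e+01 -5.33127760e+00  9.32266154e+01 -7.39323529e-05
  9.20878134e+01  2.47658643e+01]
[[1.0, -0.0, -0.0, 451.87], [-0.0, -0.95, -0.31, 342.37], [0.0, 0.31, -0.95, 422.49], [0.0, 0.0, 0.0, 1.0]]
0.93 [287.3, 151.0] ((495.377197265625, 254.76083374023438), 40.37383270263672) ((495.2597961425781, 254.7334442138672), (79.006591796875, 78.98377990722656), 0.5024592876434326)
0.86 [294.1, 60.0] ((500.8421936035156, 360.4852294921875), 29.636899948120117) ((500.9650573730469, 360.64642333984375), (57.52022933959961, 57.7222900390625), 46.867698669433594)
0.59 [275.0, 311.0] ((485.2921447753906, 9.523411750793457), 96.4039306640625) ((485.29864501953125, 8.444343566894531), (109.31204986572266, 166.23927307128906), 2.9267821311950684)
```

carry_out(commands=[{"jaw": 0.085, "translation": [-0.03, 0.001, -0.002], "spin": 0.0}, {"jaw": 0.085, "translation": [-0.03, 0.001, -0.002], "spin": 0.0}, {"jaw": 0.085, "translation": [-0.03, 0.001, -0.002], "spin": 0.0}, {"jaw": 0.085, "translation": [-0.03, 0.001, -0.002], "spin": 0.0}, {"jaw": 0.085, "translation": [-0.03, 0.001, -0.002], "spin": 0.0}, {"jaw": 0.085, "translation": [-0.03, 0.001, -0.002], "spin": 0.0}, {"jaw": 0.085, "translation": [-0.03, 0.001, -0.002], "spin": 0.0}, {"jaw": 0.085, "translation": [-0.03, 0.001, -0.002], "spin": 0.0}])

```text
time: 3.4
tool_pos: [459.8, 24.7, 295.3]
tcp_rot: [180.0, -0.0, 90.3]
ft_force: [0.9, -0.0, -0.5]
finger_gap: 85.2
grip_force: 0.0
```

carry_out(commands=[{"jaw": 0.085, "translation": [-0.03, 0.001, -0.002], "spin": 0.0}, {"jaw": 0.085, "translation": [-0.03, 0.001, -0.002], "spin": 0.0}, {"jaw": 0.085, "translation": [-0.03, 0.001, -0.002], "spin": 0.0}, {"jaw": 0.085, "translation": [-0.03, 0.001, -0.002], "spin": 0.0}, {"jaw": 0.085, "translation": [-0.03, 0.001, -0.002], "spin": 0.0}, {"jaw": 0.085, "translation": [-0.03, 0.001, -0.002], "spin": 0.0}, {"jaw": 0.085, "translation": [-0.03, 0.001, -0.002], "spin": 0.0}, {"jaw": 0.085, "translation": [-0.03, 0.001, -0.002], "spin": 0.0}])

```text
time: 4.07
tool_pos: [468.7, -215.5, 311.3]
tcp_rot: [180.0, -0.0, 90.3]
ft_force: [-0.0, 1.3, 1.0]
finger_gap: 84.9
grip_force: 0.0
```

```bash
python3 - <<'E'
from h import *
s=r.sense();print(s["time"],s["tool_pos"],s["tcp_rot"],s["joint_pos"])
p=r.snapshot("wrist")
w1=cv2.imread("pics/w1.png")[20:220,200:380]
cv2.imwrite("pics/w2.png",np.hstack([cv2.resize(w1,(346,384)),cv2.resize(p["pixels"],(453,340),interpolation=3)]) if 0 else np.hstack([cv2.resize(w1,(280,384)),p["pixels"]]))
for t,z in [("stand",4),("tin",79+4),("label_roll",66),("air_cap",16)]:
  for d in r.regions_of(p,t)[:2]:
    cs=max(cv2.findContours(d["pixels"].astype(np.uint8),0,2)[0],key=cv2.contourArea)[:,0]
    w=np.array([ray(p,q,z)[:2] for q in cs],np.float32)
    print(t,round(d["score"],2),d["xy"],cv2.minEnclosingCircle(w),cv2.minAreaRect(w))
  for d in r.landmark_of(p,t)[:2]: print("  lm",d["score"],d["xy"],ray(p,d["xy"],4))
E
```

```text
4.0667 [ 468.74130225 -215.45241967  311.25900194] [ 1.79985595e+02 -2.52512465e-02  9.02522567e+01] [-3.04018753e+01 -6.75709104e+00  9.12881570e+01  2.92001016e-02
  9.54694156e+01 -3.06513458e+01]
stand 0.93 [240.7, 153.4] ((464.63446044921875, -248.7542724609375), 117.00390625) ((465.4367980957031, -248.876708984375), (209.79344177246094, 110.73102569580078), 88.02127838134766)
  lm 0.62 [249.1, 159.9] [ 463.4 -245.3    4. ]
tin 0.76 [246.4, 226.1] ((463.95001220703125, -303.75), 45.837921142578125) ((463.9457092285156, -303.8038330078125), (65.31352233886719, 90.87291717529297), 0.6227949261665344)
  lm 0.56 [248.8, 208.4] [ 463.1 -316.3    4. ]
label_roll 0.57 [254.2, 125.3] ((470.2571105957031, -186.0206756591797), 35.11644744873047) ((470.4072265625, -187.01864624023438), (67.22996520996094, 67.89990997314453), 46.43924331665039)
  lm 0.81 [253.4, 116.4] [ 469.  -186.9    4. ]
air_cap 0.88 [247.9, 165.1] ((463.51361083984375, -247.8660125732422), 17.067554473876953) ((463.3999938964844, -248.24998474121094), (31.999996185302734, 32.900001525878906), 0.0)
  lm 0.75 [246.3, 162.4] [ 459.6 -248.8    4. ]
```

View pics/w2.png

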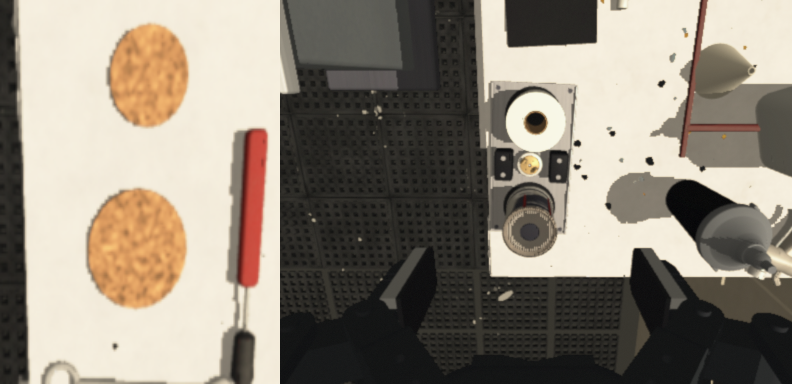

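The left crop (px 136,248 large and 148,75 small) confirms that the larger disc, nearer the mat, is the pad. In the right image the roll, cap and tin stand in line along the stand at px (535,122), (528,165) and (529,230). I'll take the tin first.

carry_out(commands=[{"jaw": 0.085, "translation": [-0.0167, -0.0008, 0.02], "spin": 0.0}, {"jaw": 0.085, "translation": [-0.0167, -0.0008, 0.025], "spin": 0.0}, {"jaw": 0.085, "translation": [-0.0167, -0.0008, 0.028], "spin": 0.0}, {"jaw": 0.085, "translation": [-0.0167, -0.0009, 0.028], "spin": 0.0}, {"jaw": 0.085, "translation": [-0.0167, -0.0009, 0.028], "spin": 0.0}, {"jaw": 0.085, "translation": [-0.0167, -0.0009, 0.022], "spin": 0.0}, {"jaw": 0.085, "translation": [0, 0, 0.01], "spin": 0.038}, {"jaw": 0.085, "translation": [0, 0, 0], "spin": 0.0}])

```text
time: 5.18
tool_pos: [461.9, -313.8, 146.6]
tcp_rot: [-179.7, -0.2, 87.8]
ft_force: [-0.4, -0.6, -0.2]
finger_gap: 85.4
grip_force: 0.0
```

```bash
python3 - <<'E'
from h import *
s=r.sense();print(s["time"],s["tool_pos"],s["tcp_rot"])
for c in ["scene","side"]:
    p=r.snapshot(c)
    for t in ["tin","label_roll"]:
        for d in r.landmark_of(p,t)[:1]: print(c,t,d["score"],ray(p,d["xy"],4))
        for d in r.regions_of(p,t)[:1]:
            q=np.argwhere(d["pixels"])[:,::-1]; print(len(q))
E
```

```text
5.1833 [ 461.92489074 -313.78428676  146.59081273] [-179.73166683   -0.21202357   87.81920596]
1025
scene label_roll 0.63 [ 463.2 -182.4    4. ]
807
side tin 0.93 [ 469.5 -317.8    4. ]
1717
side label_roll 0.73 [ 462.3 -212.1    4. ]
1018
```

carry_out(commands=[{"jaw": 0.085, "translation": [-0.001, 0.002, 0.015], "spin": 0.0}, {"jaw": 0.085, "translation": [0, 0, 0.018], "spin": 0.0}, {"jaw": 0.085, "translation": [0, 0, 0.02], "spin": 0.0}, {"jaw": 0.085, "translation": [0, 0, 0.02], "spin": 0.0}, {"jaw": 0.085, "translation": [0, 0, 0.018], "spin": 0.0}, {"jaw": 0.085, "translation": [0, 0, 0.012], "spin": 0.0}, {"jaw": 0.085, "translation": [0, 0, 0.004], "spin": 0.0}, {"jaw": 0.085, "translation": [0, 0, 0], "spin": 0.0}])

```text
time: 6.35
tool_pos: [464.9, -315.7, 42.3]
tcp_rot: [-179.9, -0.1, 87.9]
ft_force: [0.2, 0.5, 0.4]
finger_gap: 85.4
grip_force: 0.0
```

carry_out(commands=[{"jaw": 0.06, "translation": [0, 0, 0], "spin": 0.0}, {"jaw": 0.06, "translation": [0, 0, 0], "spin": 0.0}, {"jaw": 0.06, "translation": [0, 0, 0], "spin": 0.0}, {"jaw": 0.06, "translation": [0, 0, 0], "spin": 0.0}, {"jaw": 0.06, "translation": [0, 0, 0], "spin": 0.0}, {"jaw": 0.06, "translation": [0, 0, 0], "spin": 0.0}, {"jaw": 0.06, "translation": [0, 0, 0], "spin": 0.0}, {"jaw": 0.06, "translation": [0, 0, 0], "spin": 0.0}], squeeze=30)

```text
time: 7.02
tool_pos: [466.4, -317.1, 44.9]
tcp_rot: [179.9, 0.1, 87.9]
ft_force: [-1.9, 1.0, 5.6]
finger_gap: 65.5
grip_force: 34.2
```

```bash
python3 - <<'E'
from h import *
for i in range(4):
    s=r.sense();print(s["time"],s["tool_pos"].round(2),s["tcp_rot"].round(2),s["joint_pos"].round(2),s["ft_force"].round(1)); 
    if i<3:r.snapshot("wrist")
E
```

```text
7.0167 [ 466.39 -317.11   44.91] [1.7989e+02 9.0000e-02 8.7920e+01] [-3.9420e+01  1.1540e+01  1.0112e+02 -1.0000e-02  6.7200e+01 -3.7330e+01] [-1.9  1.   5.6]
7.0667 [ 466.41 -317.13   44.92] [1.7989e+02 1.0000e-01 8.7930e+01] [-3.9420e+01  1.1540e+01  1.0112e+02 -1.0000e-02  6.7200e+01 -3.7340e+01] [-2.5  0.   6.3]
7.1167 [ 466.38 -317.12   44.9 ] [1.7989e+02 9.0000e-02 8.7920e+01] [-3.9420e+01  1.1540e+01  1.0112e+02 -1.0000e-02  6.7200e+01 -3.7340e+01] [-2.  -0.7  6.2]
7.1667 [ 466.4  -317.12   44.92] [1.7989e+02 1.0000e-01 8.7930e+01] [-3.9410e+01  1.1530e+01  1.0112e+02 -1.0000e-02  6.7200e+01 -3.7340e+01] [-2.3  1.4  5.5]
```

carry_out(commands=[{"jaw": 0.06, "translation": [0, 0, -0.005], "spin": 0.0}, {"jaw": 0.06, "translation": [0, 0, -0.012], "spin": 0.0}, {"jaw": 0.06, "translation": [0, 0, -0.02], "spin": 0.0}, {"jaw": 0.06, "translation": [0, 0, -0.025], "spin": 0.0}, {"jaw": 0.06, "translation": [0, 0, -0.025], "spin": 0.0}, {"jaw": 0.06, "translation": [0, 0, -0.018], "spin": 0.0}, {"jaw": 0.06, "translation": [0, 0, -0.01], "spin": 0.0}, {"jaw": 0.06, "translation": [0, 0, 0], "spin": 0.0}])

```text
time: 7.83
tool_pos: [467.1, -317.5, 162.1]
tcp_rot: [179.7, 0.2, 87.9]
ft_force: [0.2, 0.0, -0.3]
finger_gap: 65.8
grip_force: 34.0
```

```bash
python3 - <<'E'
from h import *
s=r.sense();print(s["time"],s["tool_pos"].round(2),s["tcp_rot"].round(2),s["ft_force"].round(1),s["finger_gap"])
x=s["tool_pos"]; rows([483.2-x[0],38-x[1],0],0,16,s["tcp_rot"][2])
E
```

```text
7.8333 [ 467.12 -317.47  162.08] [179.74   0.19  87.93] [ 0.2  0.  -0.3] 65.77904980435571
[np.float64(0.0222), np.float64(0.0002), np.float64(-0.0)] -0.0
[np.float64(0.0222), np.float64(0.0002), np.float64(-0.0)] -0.0
[np.float64(0.0222), np.float64(0.0002), np.float64(-0.0)] -0.0
[np.float64(0.0222), np.float64(0.0002), np.float64(-0.0)] -0.0
[np.float64(0.0222), np.float64(0.0002), np.float64(-0.0)] -0.0
[np.float64(0.0222), np.float64(0.0002), np.float64(-0.0)] -0.0
[np.float64(0.0222), np.float64(0.0002), np.float64(-0.0)] -0.0
[np.float64(0.0222), np.float64(0.0002), np.float64(-0.0)] -0.0
[np.float64(0.0222), np.float64(0.0002), np.float64(-0.0)] -0.0
[np.float64(0.0222), np.float64(0.0002), np.float64(-0.0)] -0.0
[np.float64(0.0222), np.float64(0.0002), np.float64(-0.0)] -0.0
[np.float64(0.0222), np.float64(0.0002), np.float64(-0.0)] -0.0
[np.float64(0.0222), np.float64(0.0002), np.float64(-0.0)] -0.0
[np.float64(0.0222), np.float64(0.0002), np.float64(-0.0)] -0.0
[np.float64(0.0222), np.float64(0.0002), np.float64(-0.0)] -0.0
[np.float64(0.0222), np.float64(0.0002), np.float64(-0.0)] -0.0
```

carry_out(commands=[{"jaw": 0.06, "translation": [0.01, 0, 0], "spin": 0.0}, {"jaw": 0.06, "translation": [0.018, 0, 0], "spin": 0.0}, {"jaw": 0.06, "translation": [0.025, 0, 0], "spin": 0.0}, {"jaw": 0.06, "translation": [0.025, 0, 0], "spin": 0.0}, {"jaw": 0.06, "translation": [0.025, 0, 0], "spin": 0.0}, {"jaw": 0.06, "translation": [0.025, 0, 0], "spin": 0.0}, {"jaw": 0.06, "translation": [0.025, 0, 0], "spin": 0.0}, {"jaw": 0.06, "translation": [0.025, 0, 0], "spin": 0.0}])

```text
time: 8.5
tool_pos: [470.4, -136.0, 155.9]
tcp_rot: [-179.8, -0.1, 87.9]
ft_force: [1.0, -0.4, -1.3]
finger_gap: 66.0
grip_force: 34.0
```

carry_out(commands=[{"jaw": 0.06, "translation": [0.025, 0, 0], "spin": 0.0}, {"jaw": 0.06, "translation": [0.025, 0, 0], "spin": 0.0}, {"jaw": 0.06, "translation": [0.025, 0, 0], "spin": 0.0}, {"jaw": 0.06, "translation": [0.025, 0.001, 0], "spin": 0.0}, {"jaw": 0.06, "translation": [0.025, 0.001, 0], "spin": 0.0}, {"jaw": 0.06, "translation": [0.025, 0.001, 0], "spin": 0.0}, {"jaw": 0.06, "translation": [0.018, 0, 0], "spin": 0.0}, {"jaw": 0.06, "translation": [0.01, 0, 0], "spin": 0.0}])

```text
time: 9.17
tool_pos: [479.7, 41.9, 156.1]
tcp_rot: [-179.8, -0.0, 88.0]
ft_force: [0.1, -0.2, -1.5]
finger_gap: 65.6
grip_force: 34.0
```

carry_out(commands=[{"jaw": 0.06, "translation": [0, 0, 0.01], "spin": 0.0}, {"jaw": 0.06, "translation": [0, 0, 0.02], "spin": 0.0}, {"jaw": 0.06, "translation": [0, 0, 0.022], "spin": 0.0}, {"jaw": 0.06, "translation": [0, 0, 0.022], "spin": 0.0}, {"jaw": 0.06, "translation": [0, 0, 0.016], "spin": 0.0}, {"jaw": 0.06, "translation": [0, 0, 0.012], "spin": 0.0}, {"jaw": 0.06, "translation": [0, 0, 0], "spin": 0.0}, {"jaw": 0.06, "translation": [0, 0, 0], "spin": 0.0}])

```text
time: 9.83
tool_pos: [480.4, 38.9, 55.3]
tcp_rot: [-179.9, 0.0, 87.9]
ft_force: [-0.2, -0.0, -0.8]
finger_gap: 65.8
grip_force: 34.1
```

```bash
python3 - <<'E'
from h import *
r.snapshot("wrist");r.snapshot("wrist")
s=r.sense();print(s["time"],s["tool_pos"].round(2),s["tcp_rot"].round(2),s["ft_force"].round(1),s["finger_gap"])
E
```

```text
9.9333 [482.24  39.04  57.21] [1.7992e+02 1.0000e-02 8.7910e+01] [ 0.2  0.1 -1.6] 65.65911478272926
```

carry_out(commands=[{"jaw": 0.06, "translation": [0, 0, 0.003], "spin": 0.0}, {"jaw": 0.06, "translation": [0, 0, 0.003], "spin": 0.0}, {"jaw": 0.06, "translation": [0, 0, 0.003], "spin": 0.0}, {"jaw": 0.06, "translation": [0, 0, 0.0015], "spin": 0.0}, {"jaw": 0.06, "translation": [0, 0, 0.001], "spin": 0.0}, {"jaw": 0.06, "translation": [0, 0, 0], "spin": 0.0}, {"jaw": 0.06, "translation": [0, 0, 0], "spin": 0.0}, {"jaw": 0.06, "translation": [0, 0, 0], "spin": 0.0}])

```text
time: 10.6
tool_pos: [481.5, 39.4, 44.9]
tcp_rot: [-180.0, -0.0, 87.9]
ft_force: [-2.3, 0.2, 1.7]
finger_gap: 65.7
grip_force: 34.4
```

Contact is light, so the tin is standing. Release and go up.

carry_out(commands=[{"jaw": 0.085, "translation": [0, 0, 0], "spin": 0.0}, {"jaw": 0.085, "translation": [0, 0, 0], "spin": 0.0}, {"jaw": 0.085, "translation": [0, 0, 0], "spin": 0.0}, {"jaw": 0.085, "translation": [0, 0, 0], "spin": 0.0}, {"jaw": 0.085, "translation": [0, 0, 0], "spin": 0.0}, {"jaw": 0.085, "translation": [0, 0, 0], "spin": 0.0}, {"jaw": 0.085, "translation": [0, 0, -0.004], "spin": 0.0}, {"jaw": 0.085, "translation": [0, 0, -0.01], "spin": 0.0}])

```text
time: 11.27
tool_pos: [480.2, 39.4, 57.9]
tcp_rot: [-179.8, 0.0, 87.9]
ft_force: [0.1, 0.3, 0.0]
finger_gap: 84.7
grip_force: 0.0
```

carry_out(commands=[{"jaw": 0.085, "translation": [0, 0, -0.015], "spin": 0.0}, {"jaw": 0.085, "translation": [0, 0, -0.02], "spin": 0.0}, {"jaw": 0.085, "translation": [0, 0, -0.025], "spin": 0.0}, {"jaw": 0.085, "translation": [-0.005, 0, -0.025], "spin": 0.0}, {"jaw": 0.085, "translation": [-0.01, 0, -0.015], "spin": 0.0}, {"jaw": 0.085, "translation": [-0.02, 0, 0], "spin": 0.0}, {"jaw": 0.085, "translation": [-0.025, 0, 0], "spin": 0.0}, {"jaw": 0.085, "translation": [-0.025, 0, 0], "spin": 0.0}])

```text
time: 11.93
tool_pos: [478.9, -46.2, 160.6]
tcp_rot: [179.9, 0.0, 88.0]
ft_force: [0.1, -0.1, 0.6]
finger_gap: 85.2
grip_force: 0.0
```

```bash
python3 - <<'E'
from h import *
p=r.snapshot("side");cv2.imwrite("pics/s1.png",p["pixels"])
r.snapshot("wrist");p=r.snapshot("wrist")
s=r.sense();print(s["time"],s["tool_pos"].round(2),s["tcp_rot"].round(2),s["ft_force"].round(1),s["finger_gap"])
for t,z in [("stand",4),("label_roll",66),("air_cap",16),("tin",83)]:
  for d in r.regions_of(p,t)[:1]:
    cs=max(cv2.findContours(d["pixels"].astype(np.uint8),0,2)[0],key=cv2.contourArea)[:,0]
    w=np.array([ray(p,q,z)[:2] for q in cs],np.float32)
    print(t,round(d["score"],2),d["xy"],cv2.minEnclosingCircle(w),cv2.minAreaRect(w))
E
```

```text
12.0833 [478.56 -46.94 159.85] [1.7994e+02 2.0000e-02 8.7770e+01] [ 0.5 -0.5 -0. ] 84.69064446871587
stand 0.56 [223.9, 281.5] ((467.093017578125, -202.8488311767578), 80.00544738769531) ((467.00701904296875, -202.52691650390625), (118.64874267578125, 111.2080078125), 87.6909408569336)
label_roll 0.9 [250.1, 318.6] ((471.417724609375, -163.7371063232422), 47.92508316040039) ((471.84478759765625, -162.739990234375), (92.72325897216797, 68.2759780883789), 87.6385726928711)
tin 0.83 [248.9, 58.6] ((480.18975830078125, 40.323429107666016), 33.71739959716797) ((480.3621826171875, 39.450828552246094), (65.02996826171875, 66.56328582763672), 87.77842712402344)
```

carry_out(commands=[{"jaw": 0.085, "translation": [-0.012, -0.0004, 0], "spin": 0.0}, {"jaw": 0.085, "translation": [-0.02, -0.0004, 0], "spin": 0.0}, {"jaw": 0.085, "translation": [-0.025, -0.0004, 0], "spin": 0.0}, {"jaw": 0.085, "translation": [-0.026, -0.0004, 0], "spin": 0.0}, {"jaw": 0.085, "translation": [-0.025, -0.0004, 0], "spin": 0.0}, {"jaw": 0.085, "translation": [-0.02, -0.0004, 0], "spin": 0.0}, {"jaw": 0.085, "translation": [-0.012, -0.0004, 0], "spin": 0.0}, {"jaw": 0.085, "translation": [0, -0.0004, 0], "spin": 0.0}])

```text
time: 12.95
tool_pos: [469.9, -187.3, 158.8]
tcp_rot: [-180.0, 0.0, 87.8]
ft_force: [-0.2, -0.1, 0.4]
finger_gap: 85.0
grip_force: 0.0
```

carry_out(commands=[{"jaw": 0.085, "translation": [0, 0, 0.01], "spin": 0.0}, {"jaw": 0.085, "translation": [0, 0, 0.018], "spin": 0.0}, {"jaw": 0.085, "translation": [0, 0, 0.02], "spin": 0.0}, {"jaw": 0.085, "translation": [0, 0, 0.02], "spin": 0.0}, {"jaw": 0.085, "translation": [0, 0, 0.02], "spin": 0.0}, {"jaw": 0.085, "translation": [0, 0, 0.018], "spin": 0.0}, {"jaw": 0.085, "translation": [0, 0, 0.01], "spin": 0.0}, {"jaw": 0.085, "translation": [0, 0, 0.003], "spin": 0.0}])

```text
time: 13.62
tool_pos: [468.4, -183.4, 37.0]
tcp_rot: [-179.8, -0.1, 88.0]
ft_force: [0.5, 0.0, 0.3]
finger_gap: 84.6
grip_force: 0.0
```

carry_out(commands=[{"jaw": 0.085, "translation": [0, 0, 0], "spin": 0.0}, {"jaw": 0.085, "translation": [0, 0, 0], "spin": 0.0}, {"jaw": 0.06, "translation": [0, 0, 0], "spin": 0.0}, {"jaw": 0.06, "translation": [0, 0, 0], "spin": 0.0}, {"jaw": 0.06, "translation": [0, 0, 0], "spin": 0.0}, {"jaw": 0.06, "translation": [0, 0, 0], "spin": 0.0}, {"jaw": 0.06, "translation": [0, 0, 0], "spin": 0.0}, {"jaw": 0.06, "translation": [0, 0, 0], "spin": 0.0}], squeeze=30)

```text
time: 14.28
tool_pos: [471.4, -185.9, 41.5]
tcp_rot: [179.8, 0.1, 87.9]
ft_force: [-0.1, 1.7, 6.7]
finger_gap: 66.1
grip_force: 33.6
```

```bash
python3 - <<'E'
from h import *
r.snapshot("wrist");r.snapshot("wrist")
s=r.sense();print(s["time"],s["tool_pos"].round(2),s["tcp_rot"].round(2),s["ft_force"].round(1),s["finger_gap"],s["grip_force"])
E
```

```text
14.3833 [ 471.4  -185.91   41.48] [1.7985e+02 6.0000e-02 8.7920e+01] [-0.3  2.2  6.6] 66.1961660615439 33.59121575485915
```

carry_out(commands=[{"jaw": 0.06, "translation": [0, 0, -0.005], "spin": 0.0}, {"jaw": 0.06, "translation": [0, 0, -0.012], "spin": 0.0}, {"jaw": 0.06, "translation": [0, 0, -0.02], "spin": 0.0}, {"jaw": 0.06, "translation": [0, 0, -0.02], "spin": 0.0}, {"jaw": 0.06, "translation": [0, 0, -0.015], "spin": 0.0}, {"jaw": 0.06, "translation": [0, 0, -0.008], "spin": 0.0}, {"jaw": 0.06, "translation": [0, 0, 0], "spin": 0.0}, {"jaw": 0.06, "translation": [0, 0, 0], "spin": 0.0}])

```text
time: 15.05
tool_pos: [470.3, -185.5, 120.2]
tcp_rot: [180.0, 0.0, 87.9]
ft_force: [-0.1, 0.3, -1.7]
finger_gap: 66.2
grip_force: 34.2
```

carry_out(commands=[{"jaw": 0.06, "translation": [0.012, 0.001, 0], "spin": 0.0}, {"jaw": 0.06, "translation": [0.02, 0.0015, 0], "spin": 0.0}, {"jaw": 0.06, "translation": [0.024, 0.0015, 0], "spin": 0.0}, {"jaw": 0.06, "translation": [0.024, 0.0015, 0], "spin": 0.0}, {"jaw": 0.06, "translation": [0.022, 0.0015, 0], "spin": 0.0}, {"jaw": 0.06, "translation": [0.02, 0.0015, 0], "spin": 0.0}, {"jaw": 0.06, "translation": [0.012, 0.0015, 0], "spin": 0.0}, {"jaw": 0.06, "translation": [0, 0, 0], "spin": 0.0}])

```text
time: 15.72
tool_pos: [484.3, -49.2, 118.5]
tcp_rot: [-179.9, -0.1, 88.1]
ft_force: [-0.2, 0.1, -1.7]
finger_gap: 66.5
grip_force: 34.1
```

carry_out(commands=[{"jaw": 0.06, "translation": [0, 0, 0.008], "spin": 0.0}, {"jaw": 0.06, "translation": [0, 0, 0.015], "spin": 0.0}, {"jaw": 0.06, "translation": [0, 0, 0.015], "spin": 0.0}, {"jaw": 0.06, "translation": [0, 0, 0.015], "spin": 0.0}, {"jaw": 0.06, "translation": [0, 0, 0.01], "spin": 0.0}, {"jaw": 0.06, "translation": [0, 0, 0.005], "spin": 0.0}, {"jaw": 0.06, "translation": [0, 0, 0], "spin": 0.0}, {"jaw": 0.06, "translation": [0, 0, 0], "spin": 0.0}])

```text
time: 16.38
tool_pos: [484.9, -52.2, 51.8]
tcp_rot: [-180.0, 0.0, 87.9]
ft_force: [0.9, -0.1, -1.3]
finger_gap: 66.4
grip_force: 34.2
```

```bash
python3 - <<'E'
from h import *
r.snapshot("wrist");r.snapshot("wrist")
s=r.sense();print(s["time"],s["tool_pos"].round(2),s["tcp_rot"].round(2),s["ft_force"].round(1),s["finger_gap"],s["grip_force"])
E
```

```text
16.4833 [485.73 -52.17  52.71] [1.7992e+02 2.0000e-02 8.7920e+01] [-0.6  0.4 -0.8] 66.38816399826996 34.15091954637319
```

carry_out(commands=[{"jaw": 0.06, "translation": [0, 0, 0.003], "spin": 0.0}, {"jaw": 0.06, "translation": [0, 0, 0.003], "spin": 0.0}, {"jaw": 0.06, "translation": [0, 0, 0.003], "spin": 0.0}, {"jaw": 0.06, "translation": [0, 0, 0.0015], "spin": 0.0}, {"jaw": 0.06, "translation": [0, 0, 0.0005], "spin": 0.0}, {"jaw": 0.06, "translation": [0, 0, 0], "spin": 0.0}, {"jaw": 0.06, "translation": [0, 0, 0], "spin": 0.0}, {"jaw": 0.06, "translation": [0, 0, 0], "spin": 0.0}])

```text
time: 17.15
tool_pos: [485.0, -51.8, 41.5]
tcp_rot: [-180.0, -0.0, 87.9]
ft_force: [-4.8, 1.4, 8.1]
finger_gap: 66.3
grip_force: 35.1
```

carry_out(commands=[{"jaw": 0.085, "translation": [0, 0, 0], "spin": 0.0}, {"jaw": 0.085, "translation": [0, 0, 0], "spin": 0.0}, {"jaw": 0.085, "translation": [0, 0, 0], "spin": 0.0}, {"jaw": 0.085, "translation": [0, 0, 0], "spin": 0.0}, {"jaw": 0.085, "translation": [0, 0, 0], "spin": 0.0}, {"jaw": 0.085, "translation": [0, 0, 0], "spin": 0.0}, {"jaw": 0.085, "translation": [0, 0, -0.004], "spin": 0.0}, {"jaw": 0.085, "translation": [0, 0, -0.01], "spin": 0.0}])

```text
time: 17.82
tool_pos: [483.7, -51.5, 53.9]
tcp_rot: [-179.8, -0.0, 87.9]
ft_force: [0.3, 0.1, -0.7]
finger_gap: 84.8
grip_force: 0.0
```

carry_out(commands=[{"jaw": 0.085, "translation": [0, 0, -0.02], "spin": 0.0}, {"jaw": 0.085, "translation": [0, 0, -0.025], "spin": 0.0}, {"jaw": 0.085, "translation": [0, 0, -0.03], "spin": 0.0}, {"jaw": 0.085, "translation": [-0.01, -0.001, -0.03], "spin": 0.0}, {"jaw": 0.085, "translation": [-0.02, -0.001, -0.03], "spin": 0.0}, {"jaw": 0.085, "translation": [-0.025, -0.001, -0.02], "spin": 0.0}, {"jaw": 0.085, "translation": [-0.03, -0.001, -0.005], "spin": 0.0}, {"jaw": 0.085, "translation": [-0.03, -0.001, 0], "spin": 0.0}])

```text
time: 18.48
tool_pos: [477.3, -168.2, 219.3]
tcp_rot: [179.7, 0.1, 88.0]
ft_force: [0.7, 0.2, -0.5]
finger_gap: 84.8
grip_force: 0.0
```

carry_out(commands=[{"jaw": 0.06, "translation": [-0.025, -0.001, 0], "spin": 0.0}, {"jaw": 0.06, "translation": [-0.015, -0.001, 0], "spin": 0.0}, {"jaw": 0.06, "translation": [0, 0, 0], "spin": 0.0}, {"jaw": 0.06, "translation": [0, 0, 0], "spin": 0.0}, {"jaw": 0.06, "translation": [0, 0, 0], "spin": 0.0}, {"jaw": 0.06, "translation": [0, 0, 0], "spin": 0.0}, {"jaw": 0.06, "translation": [0, 0, 0], "spin": 0.0}, {"jaw": 0.06, "translation": [0, 0, 0], "spin": 0.0}])

```text
time: 19.15
tool_pos: [472.5, -205.7, 214.9]
tcp_rot: [180.0, -0.0, 88.0]
ft_force: [0.4, -0.3, 0.5]
finger_gap: 60.0
grip_force: 0.0
```

```bash
python3 - <<'E'
from h import *
p=r.snapshot("side");cv2.imwrite("pics/s2.png",p["pixels"]);a=p["pixels"][150:340,180:400]
p=r.snapshot("wrist")
s=r.sense();print(s["time"],s["tool_pos"].round(2),s["tcp_rot"].round(2),s["ft_force"].round(1),s["finger_gap"])
cv2.imwrite("pics/v2.png",np.hstack([cv2.resize(a,(380,328)),cv2.resize(p["pixels"],(410,328))]))
for t,z in [("stand",4),("air_cap",16)]:
  for d in r.regions_of(p,t)[:1]:
    cs=max(cv2.findContours(d["pixels"].astype(np.uint8),0,2)[0],key=cv2.contourArea)[:,0]
    w=np.array([ray(p,q,z)[:2] for q in cs],np.float32)
    print(t,round(d["score"],2),d["xy"],cv2.minEnclosingCircle(w),cv2.minAreaRect(w))
  for d in r.landmark_of(p,t)[:2]: print("  lm",d["score"],d["xy"],ray(p,d["xy"],4))
E
```

```text
19.25 [ 472.49 -205.92  214.83] [180.    -0.    87.98] [ 0.7 -1.2  0.6] 59.77508812431832
stand 0.66 [246.4, 175.6] ((464.8999938964844, -249.0), 117.28083038330078) ((465.09881591796875, -249.5779571533203), (210.93934631347656, 113.15351104736328), 87.70938873291016)
  lm 0.65 [245.7, 188.3] [ 462.9 -244.3    4. ]
air_cap 0.96 [244.8, 195.2] ((463.3879699707031, -247.47686767578125), 18.165908813476562) ((463.3421325683594, -247.61875915527344), (35.06597900390625, 32.19379425048828), 87.81830596923828)
  lm 0.57 [245.1, 192.2] [ 462.1 -248.8    4. ]
```

View pics/v2.png

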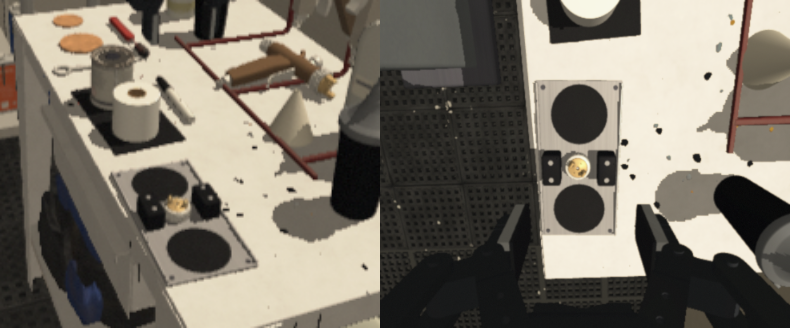

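Side view: tin and roll stand upright on the mat at px (110,75) and (135,110). The cap stands alone between the blocks. Now I'll move over the cap and turn the gripper 90°.

carry_out(commands=[{"jaw": 0.06, "translation": [-0.0105, -0.0015, 0], "spin": 0.0}, {"jaw": 0.06, "translation": [-0.0105, -0.0015, 0], "spin": 0.0}, {"jaw": 0.06, "translation": [-0.0105, -0.0015, 0], "spin": 0.0}, {"jaw": 0.06, "translation": [-0.0107, -0.0015, 0], "spin": 0.0}, {"jaw": 0.06, "translation": [0, 0, 0.01], "spin": 0.1}, {"jaw": 0.06, "translation": [0, 0, 0.01], "spin": 0.12}, {"jaw": 0.06, "translation": [0, 0, 0.01], "spin": 0.12}, {"jaw": 0.06, "translation": [0, 0, 0.01], "spin": 0.12}])

```text
time: 20.12
tool_pos: [464.5, -249.8, 174.3]
tcp_rot: [180.0, 0.0, 61.2]
ft_force: [0.1, -0.3, -0.1]
finger_gap: 59.9
grip_force: 0.0
```

carry_out(commands=[{"jaw": 0.06, "translation": [0, 0, 0.01], "spin": 0.12}, {"jaw": 0.06, "translation": [0, 0, 0.01], "spin": 0.12}, {"jaw": 0.06, "translation": [0, 0, 0.01], "spin": 0.12}, {"jaw": 0.06, "translation": [0, 0, 0.01], "spin": 0.12}, {"jaw": 0.06, "translation": [0, 0, 0.01], "spin": 0.12}, {"jaw": 0.06, "translation": [0, 0, 0.01], "spin": 0.12}, {"jaw": 0.06, "translation": [0, 0, 0.01], "spin": 0.12}, {"jaw": 0.06, "translation": [0, 0, 0], "spin": 0.12}])

```text
time: 20.78
tool_pos: [463.2, -248.8, 102.3]
tcp_rot: [-179.9, 0.2, 6.2]
ft_force: [-0.8, 0.4, -0.1]
finger_gap: 60.2
grip_force: 0.0
```

carry_out(commands=[{"jaw": 0.06, "translation": [0, 0, 0], "spin": 0.1}, {"jaw": 0.06, "translation": [0, 0, 0], "spin": 0.053}, {"jaw": 0.06, "translation": [0, 0, 0], "spin": 0}, {"jaw": 0.06, "translation": [0, 0, 0], "spin": 0}, {"jaw": 0.06, "translation": [0, 0, 0], "spin": 0}, {"jaw": 0.06, "translation": [0, 0, 0], "spin": 0}, {"jaw": 0.06, "translation": [0, 0, 0], "spin": 0}, {"jaw": 0.06, "translation": [0, 0, 0], "spin": 0}])

```text
time: 21.45
tool_pos: [464.9, -248.5, 104.8]
tcp_rot: [180.0, -0.0, -2.2]
ft_force: [0.2, 0.4, -0.9]
finger_gap: 60.1
grip_force: 0.0
```

```bash
python3 - <<'E'
from h import *
p=r.snapshot("wrist")
s=r.sense();print(s["time"],s["tool_pos"].round(2),s["tcp_rot"].round(2),s["joint_pos"].round(1))
cv2.imwrite("pics/w3.png",p["pixels"])
for t,z in [("air_cap",12)]:
  for d in r.regions_of(p,t)[:1]:
    cs=max(cv2.findContours(d["pixels"].astype(np.uint8),0,2)[0],key=cv2.contourArea)[:,0]
    w=np.array([ray(p,q,z)[:2] for q in cs],np.float32)
    print(t,round(d["score"],2),d["xy"],cv2.minEnclosingCircle(w),cv2.minAreaRect(w))
  for d in r.landmark_of(p,t)[:2]: print("  lm",d["score"],d["xy"],ray(p,d["xy"],4))
E
```

```text
21.5 [ 464.86 -248.45  104.83] [180.    -0.    -2.17] [-33.7   1.9 104.8  -0.   73.4  58.5]
air_cap 0.92 [248.4, 192.2] ((463.1388244628906, -248.13668823242188), 18.28997230529785) ((463.04290771484375, -247.79248046875), (33.8912239074707, 35.687522888183594), 88.31546783447266)
  lm 0.61 [249.4, 186.9] [ 463.3 -245.8    4. ]
```

View pics/w3.png

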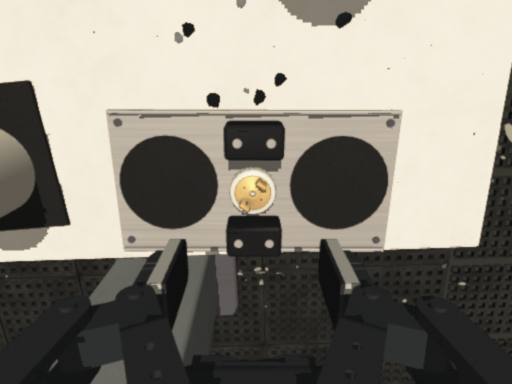

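The cap sits at px (252,191), centred between the blocks and between the fingers, and the gripper is aligned with the stand.

carry_out(commands=[{"jaw": 0.054, "translation": [-0.0005, 0, 0.008], "spin": 0}, {"jaw": 0.054, "translation": [0, 0, 0.014], "spin": 0}, {"jaw": 0.054, "translation": [0, 0, 0.018], "spin": 0}, {"jaw": 0.054, "translation": [0, 0, 0.018], "spin": 0}, {"jaw": 0.054, "translation": [0, 0, 0.013], "spin": 0}, {"jaw": 0.054, "translation": [0, 0, 0.008], "spin": 0}, {"jaw": 0.054, "translation": [0, 0, 0.004], "spin": 0}, {"jaw": 0.054, "translation": [0, 0, 0.002], "spin": 0}])

```text
time: 22.27
tool_pos: [464.0, -248.1, 19.1]
tcp_rot: [-180.0, 0.1, -2.2]
ft_force: [0.2, 0.4, 0.1]
finger_gap: 53.8
grip_force: 0.0
```

carry_out(commands=[{"jaw": 0.054, "translation": [0, 0, 0.002], "spin": 0}, {"jaw": 0.054, "translation": [0, 0, 0.002], "spin": 0}, {"jaw": 0.054, "translation": [0, 0, 0.002], "spin": 0}, {"jaw": 0.054, "translation": [0, 0, 0.001], "spin": 0}, {"jaw": 0.054, "translation": [0, 0, 0.001], "spin": 0}, {"jaw": 0.054, "translation": [0, 0, 0], "spin": 0}, {"jaw": 0.054, "translation": [0, 0, 0], "spin": 0}, {"jaw": 0.054, "translation": [0, 0, 0], "spin": 0}])

```text
time: 22.93
tool_pos: [464.4, -248.5, 11.9]
tcp_rot: [180.0, -0.0, -2.2]
ft_force: [1.1, -0.5, -0.2]
finger_gap: 54.1
grip_force: 0.0
```

carry_out(commands=[{"jaw": 0.054, "translation": [0, 0, 0.002], "spin": 0}, {"jaw": 0.054, "translation": [0, 0, 0.002], "spin": 0}, {"jaw": 0.054, "translation": [0, 0, 0.0015], "spin": 0}, {"jaw": 0.054, "translation": [0, 0, 0], "spin": 0}, {"jaw": 0.054, "translation": [0, 0, 0], "spin": 0}, {"jaw": 0.054, "translation": [0, 0, 0], "spin": 0}, {"jaw": 0.04, "translation": [0, 0, 0], "spin": 0}, {"jaw": 0.036, "translation": [0, 0, 0], "spin": 0}])

```text
time: 23.6
tool_pos: [464.4, -248.5, 6.4]
tcp_rot: [180.0, -0.0, -2.2]
ft_force: [-0.8, 0.2, 0.2]
finger_gap: 35.9
grip_force: 0.0
```

carry_out(commands=[{"jaw": 0.03, "translation": [0, 0, 0], "spin": 0}, {"jaw": 0.03, "translation": [0, 0, 0], "spin": 0}, {"jaw": 0.028, "translation": [0, 0, 0], "spin": 0}, {"jaw": 0.028, "translation": [0, 0, 0], "spin": 0}, {"jaw": 0.028, "translation": [0, 0, 0], "spin": 0}, {"jaw": 0.028, "translation": [0, 0, 0], "spin": 0}, {"jaw": 0.028, "translation": [0, 0, 0], "spin": 0}, {"jaw": 0.028, "translation": [0, 0, 0], "spin": 0}], squeeze=30)

```text
time: 24.27
tool_pos: [464.5, -248.4, 6.6]
tcp_rot: [180.0, -0.0, -2.2]
ft_force: [-1.8, 1.6, 5.1]
finger_gap: 31.5
grip_force: 29.8
```

```bash
python3 - <<'E'
from h import *
p=r.snapshot("wrist")
s=r.sense();print(s["time"],s["tool_pos"].round(2),s["tcp_rot"].round(2),s["ft_force"].round(1),s["finger_gap"],s["grip_force"])
E
```

```text
24.3167 [ 464.46 -248.48    6.62] [ 1.7999e+02 -1.0000e-02 -2.2000e+00] [-1.5  1.5  6. ] 31.604156544828626 29.847593580561806
```

carry_out(commands=[{"jaw": 0.028, "translation": [0, 0, -0.004], "spin": 0}, {"jaw": 0.028, "translation": [0, 0, -0.01], "spin": 0}, {"jaw": 0.028, "translation": [0, 0, -0.02], "spin": 0}, {"jaw": 0.028, "translation": [0, 0, -0.03], "spin": 0}, {"jaw": 0.028, "translation": [0, 0, -0.035], "spin": 0}, {"jaw": 0.028, "translation": [0, 0, -0.03], "spin": 0}, {"jaw": 0.028, "translation": [0, 0, -0.02], "spin": 0}, {"jaw": 0.028, "translation": [0, 0, -0.005], "spin": 0}])

```text
time: 24.98
tool_pos: [466.6, -249.9, 166.0]
tcp_rot: [179.8, -0.4, -2.2]
ft_force: [-0.2, 0.0, -0.7]
finger_gap: 31.5
grip_force: 29.9
```

```bash
python3 - <<'E'
from h import *
p=r.snapshot("wrist")
s=r.sense();print(s["time"],s["tool_pos"].round(2),s["tcp_rot"].round(2),s["ft_force"].round(1),s["finger_gap"],s["grip_force"])
x=s["tool_pos"];rows([496.5-x[0],254.5-x[1],0],0,1,s["tcp_rot"][2])
E
```

```text
25.0333 [ 466.23 -249.68  164.71] [179.8   -0.33  -2.2 ] [ 0.9 -0.6  0.1] 31.806112853143784 29.8681828039048
[np.float64(0.0109), np.float64(-0.505), np.float64(-0.0)] -0.0
```

carry_out(commands=[{"jaw": 0.028, "translation": [0, -0.01, 0], "spin": 0}, {"jaw": 0.028, "translation": [0, -0.018, 0], "spin": 0}, {"jaw": 0.028, "translation": [0.001, -0.023, 0], "spin": 0}, {"jaw": 0.028, "translation": [0.001, -0.023, 0], "spin": 0}, {"jaw": 0.028, "translation": [0.001, -0.023, 0], "spin": 0}, {"jaw": 0.028, "translation": [0.001, -0.023, 0], "spin": 0}, {"jaw": 0.028, "translation": [0.001, -0.023, 0], "spin": 0}, {"jaw": 0.028, "translation": [0.001, -0.023, 0], "spin": 0}])

```text
time: 25.7
tool_pos: [475.0, -80.6, 157.7]
tcp_rot: [-179.9, 0.2, -2.2]
ft_force: [0.3, -0.1, 0.2]
finger_gap: 31.4
grip_force: 29.9
```

carry_out(commands=[{"jaw": 0.028, "translation": [0.001, -0.022, 0], "spin": 0}, {"jaw": 0.028, "translation": [0.001, -0.022, 0], "spin": 0}, {"jaw": 0.028, "translation": [0.001, -0.022, 0], "spin": 0}, {"jaw": 0.028, "translation": [0.001, -0.022, 0], "spin": 0}, {"jaw": 0.028, "translation": [0.001, -0.022, 0], "spin": 0}, {"jaw": 0.028, "translation": [0.001, -0.022, 0], "spin": 0}, {"jaw": 0.028, "translation": [0.0007, -0.022, 0], "spin": 0}, {"jaw": 0.028, "translation": [0, -0.022, 0], "spin": 0}])

```text
time: 26.37
tool_pos: [488.2, 94.4, 157.6]
tcp_rot: [180.0, 0.2, -2.2]
ft_force: [0.6, 0.7, -0.6]
finger_gap: 31.8
grip_force: 29.9
```

carry_out(commands=[{"jaw": 0.028, "translation": [0, -0.023, 0], "spin": 0}, {"jaw": 0.028, "translation": [0, -0.023, 0], "spin": 0}, {"jaw": 0.028, "translation": [0, -0.023, 0], "spin": 0}, {"jaw": 0.028, "translation": [0, -0.023, 0], "spin": 0}, {"jaw": 0.028, "translation": [0, -0.023, 0], "spin": 0}, {"jaw": 0.028, "translation": [0, -0.022, 0], "spin": 0}, {"jaw": 0.028, "translation": [0, -0.016, 0], "spin": 0}, {"jaw": 0.028, "translation": [0, -0.009, 0], "spin": 0}])

```text
time: 27.03
tool_pos: [494.2, 256.5, 157.6]
tcp_rot: [179.9, 0.2, -2.1]
ft_force: [-0.8, -0.6, -1.4]
finger_gap: 31.2
grip_force: 29.9
```

carry_out(commands=[{"jaw": 0.028, "translation": [0, 0, 0.01], "spin": 0}, {"jaw": 0.028, "translation": [0, 0, 0.02], "spin": 0}, {"jaw": 0.028, "translation": [0, 0, 0.025], "spin": 0}, {"jaw": 0.028, "translation": [0, 0, 0.025], "spin": 0}, {"jaw": 0.028, "translation": [0, 0, 0.022], "spin": 0}, {"jaw": 0.028, "translation": [0, 0, 0.015], "spin": 0}, {"jaw": 0.028, "translation": [0, 0, 0.007], "spin": 0}, {"jaw": 0.028, "translation": [0, 0, 0], "spin": 0}])

```text
time: 27.7
tool_pos: [493.8, 252.9, 32.9]
tcp_rot: [179.9, 0.3, -2.2]
ft_force: [-0.3, 1.1, -0.3]
finger_gap: 31.3
grip_force: 29.9
```

```bash
python3 - <<'E'
from h import *
r.snapshot("side");r.snapshot("side");r.snapshot("side");r.snapshot("side");p=r.snapshot("wrist");cv2.imwrite("pics/w4.png",p["pixels"])
s=r.sense();print(s["time"],s["tool_pos"].round(2),s["tcp_rot"].round(2),s["ft_force"].round(1),s["finger_gap"],s["grip_force"])
for t in ["air_cap","pad"]:
  for d in r.regions_of(p,t)[:3]:
    cs=max(cv2.findContours(d["pixels"].astype(np.uint8),0,2)[0],key=cv2.contourArea)[:,0]
    w=np.array([ray(p,q,5)[:2] for q in cs],np.float32)
    print(t,round(d["score"],2),d["xy"],cv2.minEnclosingCircle(w),cv2.minAreaRect(w))
E
```

```text
27.95 [497.49 255.01  37.79] [-1.7995e+02 -1.3000e-01 -2.2100e+00] [-0.1  1.2 -0.3] 31.632517788026142 29.870269033649492
air_cap 0.83 [249.7, 259.1] ((472.89215087890625, 257.0148010253906), 26.498178482055664) ((473.4751281738281, 256.2726135253906), (51.869773864746094, 42.67068862915039), 2.726310968399048)
pad 0.73 [67.7, 219.6] ((502.4488525390625, 359.899169921875), 29.94679832458496) ((502.2878112792969, 359.7162170410156), (58.24811935424805, 58.33245086669922), 8.393141746520996)
pad 0.72 [257.9, 200.2] ((496.4380187988281, 254.42733764648438), 39.952693939208984) ((509.2984313964844, 254.1227569580078), (78.91114807128906, 53.032772064208984), 87.80941009521484)
```

View pics/w4.png

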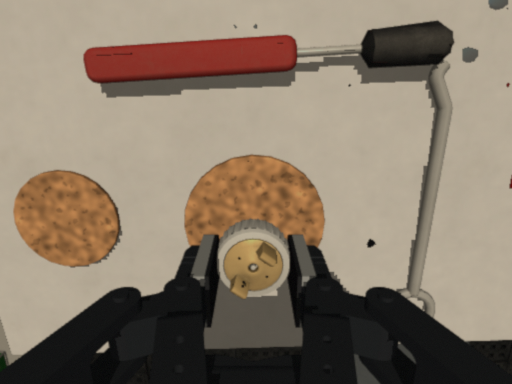

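The cap is held upright at px (253,262) over the larger disc (255,215), with the smaller disc to the left at (67,218). I'll lower it.

carry_out(commands=[{"jaw": 0.028, "translation": [0, 0, 0.004], "spin": 0}, {"jaw": 0.028, "translation": [0, 0, 0.005], "spin": 0}, {"jaw": 0.028, "translation": [0, 0, 0.005], "spin": 0}, {"jaw": 0.028, "translation": [0, 0, 0.005], "spin": 0}, {"jaw": 0.028, "translation": [0, 0, 0.004], "spin": 0}, {"jaw": 0.028, "translation": [0, 0, 0.002], "spin": 0}, {"jaw": 0.028, "translation": [0, 0, 0.001], "spin": 0}, {"jaw": 0.028, "translation": [0, 0, 0], "spin": 0}])

```text
time: 28.72
tool_pos: [496.1, 254.6, 9.9]
tcp_rot: [180.0, 0.0, -2.2]
ft_force: [-0.2, 1.2, -0.2]
finger_gap: 31.4
grip_force: 29.9
```

carry_out(commands=[{"jaw": 0.028, "translation": [0, 0, 0], "spin": 0}, {"jaw": 0.028, "translation": [0, 0, 0.001], "spin": 0}, {"jaw": 0.028, "translation": [0, 0, 0.001], "spin": 0}, {"jaw": 0.028, "translation": [0, 0, 0.001], "spin": 0}, {"jaw": 0.028, "translation": [0, 0, 0.0005], "spin": 0}, {"jaw": 0.028, "translation": [0, 0, 0], "spin": 0}, {"jaw": 0.028, "translation": [0, 0, 0], "spin": 0}, {"jaw": 0.028, "translation": [0, 0, 0], "spin": 0}])

```text
time: 29.38
tool_pos: [496.6, 254.8, 7.6]
tcp_rot: [-180.0, -0.0, -2.2]
ft_force: [-2.5, -1.5, 6.2]
finger_gap: 31.6
grip_force: 30.6
```

carry_out(commands=[{"jaw": 0.036, "translation": [0, 0, 0], "spin": 0}, {"jaw": 0.045, "translation": [0, 0, 0], "spin": 0}, {"jaw": 0.055, "translation": [0, 0, 0], "spin": 0}, {"jaw": 0.055, "translation": [0, 0, 0], "spin": 0}, {"jaw": 0.055, "translation": [0, 0, 0], "spin": 0}, {"jaw": 0.055, "translation": [0, 0, -0.003], "spin": 0}, {"jaw": 0.055, "translation": [0, 0, -0.008], "spin": 0}, {"jaw": 0.055, "translation": [0, 0, -0.015], "spin": 0}])

```text
time: 30.05
tool_pos: [494.9, 254.1, 31.7]
tcp_rot: [179.9, 0.2, -2.2]
ft_force: [0.3, -0.8, -0.5]
finger_gap: 55.0
grip_force: 0.0
```

carry_out(commands=[{"jaw": 0.055, "translation": [0, 0, -0.02], "spin": 0}, {"jaw": 0.055, "translation": [0, 0, -0.025], "spin": 0}, {"jaw": 0.055, "translation": [0, 0, -0.025], "spin": 0}, {"jaw": 0.055, "translation": [0, 0, -0.025], "spin": 0}, {"jaw": 0.055, "translation": [0, 0, -0.025], "spin": 0}, {"jaw": 0.055, "translation": [0, 0, -0.02], "spin": 0}, {"jaw": 0.055, "translation": [0, 0, -0.01], "spin": 0}, {"jaw": 0.055, "translation": [0, 0, 0], "spin": 0}])

```text
time: 30.72
tool_pos: [498.1, 255.5, 186.6]
tcp_rot: [-179.9, -0.3, -2.2]
ft_force: [0.6, -0.8, 0.5]
finger_gap: 55.0
grip_force: 0.0
```

```bash
python3 - <<'E'
from h import *
for i in range(3):r.snapshot("side")
p=r.snapshot("wrist");cv2.imwrite("pics/w5.png",p["pixels"][60:320,60:450])
s=r.sense();print(s["time"],s["tool_pos"].round(2),s["tcp_rot"].round(2),s["finger_gap"])
for t,z in [("air_cap",13),("pad",5)]:
  for d in r.regions_of(p,t)[:3]:
    cs=max(cv2.findContours(d["pixels"].astype(np.uint8),0,2)[0],key=cv2.contourArea)[:,0]
    w=np.array([ray(p,q,z)[:2] for q in cs],np.float32)
    print(t,round(d["score"],2),d["xy"],cv2.minEnclosingCircle(w),cv2.minAreaRect(w))
E
```

```text
30.9167 [495.35 254.33 180.81] [ 1.7993e+02  1.6000e-01 -2.2000e+00] 54.88064113287078
air_cap 0.83 [250.2, 164.5] ((495.14532470703125, 254.83348083496094), 17.49790382385254) ((494.8531799316406, 255.3662109375), (33.91378402709961, 33.278465270996094), 43.19133377075195)
pad 0.59 [259.4, 145.1] ((495.7641906738281, 254.84637451171875), 40.3554801940918) ((496.1800537109375, 254.56004333496094), (79.15682983398438, 78.08346557617188), 63.43495178222656)
pad 0.57 [142.8, 159.2] ((501.67724609375, 360.4881286621094), 29.56825065612793) ((502.5009460449219, 360.7116394042969), (57.283164978027344, 57.92665481567383), 41.91520690917969)
```

View pics/w5.png

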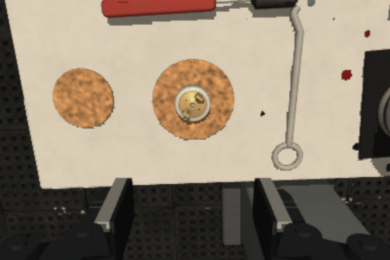

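The cap stands upright, centred on the larger pad at px (193,104) within about 1 mm. Now back for the tin.

```bash
python3 - <<'E'
from h import *
rows([-14.6,-215.3,-20],90.2,16,-2.2)
E
```

```text
[np.float64(-0.0004), np.float64(0.0135), np.float64(0.0012)] -0.0984
[np.float64(-0.0017), np.float64(0.0134), np.float64(0.0012)] -0.0984
[np.float64(-0.003), np.float64(0.0131), np.float64(0.0012)] -0.0984
[np.float64(-0.0043), np.float64(0.0128), np.float64(0.0012)] -0.0984
[np.float64(-0.0055), np.float64(0.0123), np.float64(0.0012)] -0.0984
[np.float64(-0.0067), np.float64(0.0117), np.float64(0.0012)] -0.0984
[np.float64(-0.0078), np.float64(0.011), np.float64(0.0012)] -0.0984
[np.float64(-0.0089), np.float64(0.0102), np.float64(0.0012)] -0.0984
[np.float64(-0.0098), np.float64(0.0092), np.float64(0.0012)] -0.0984
[np.float64(-0.0107), np.float64(0.0082), np.float64(0.0012)] -0.0984
[np.float64(-0.0114), np.float64(0.0071), np.float64(0.0012)] -0.0984
[np.float64(-0.0121), np.float64(0.006), np.float64(0.0012)] -0.0984
[np.float64(-0.0126), np.float64(0.0048), np.float64(0.0012)] -0.0984
[np.float64(-0.013), np.float64(0.0035), np.float64(0.0012)] -0.0984
[np.float64(-0.0133), np.float64(0.0022), np.float64(0.0012)] -0.0984
[np.float64(-0.0135), np.float64(0.0009), np.float64(0.0012)] -0.0984
```

carry_out(commands=[{"jaw": 0.085, "translation": [-0.0004, 0.0135, 0.001], "spin": -0.0984}, {"jaw": 0.085, "translation": [-0.0017, 0.0134, 0.001], "spin": -0.0984}, {"jaw": 0.085, "translation": [-0.003, 0.0131, 0.001], "spin": -0.0984}, {"jaw": 0.085, "translation": [-0.0043, 0.0128, 0.001], "spin": -0.0984}, {"jaw": 0.085, "translation": [-0.0055, 0.0123, 0.001], "spin": -0.0984}, {"jaw": 0.085, "translation": [-0.0067, 0.0117, 0.001], "spin": -0.0984}, {"jaw": 0.085, "translation": [-0.0078, 0.011, 0.001], "spin": -0.0984}, {"jaw": 0.085, "translation": [-0.0089, 0.0102, 0.001], "spin": -0.0984}])

```text
time: 31.68
tool_pos: [488.5, 146.3, 173.5]
tcp_rot: [-179.9, 0.1, 43.2]
ft_force: [-0.7, -0.7, -0.3]
finger_gap: 85.0
grip_force: 0.0
```

carry_out(commands=[{"jaw": 0.085, "translation": [-0.0098, 0.0092, 0.001], "spin": -0.0984}, {"jaw": 0.085, "translation": [-0.0107, 0.0082, 0.001], "spin": -0.0984}, {"jaw": 0.085, "translation": [-0.0114, 0.0071, 0.001], "spin": -0.0984}, {"jaw": 0.085, "translation": [-0.0121, 0.006, 0.001], "spin": -0.0984}, {"jaw": 0.085, "translation": [-0.0126, 0.0048, 0.001], "spin": -0.0984}, {"jaw": 0.085, "translation": [-0.013, 0.0035, 0.001], "spin": -0.0984}, {"jaw": 0.085, "translation": [-0.0133, 0.0022, 0.001], "spin": -0.0984}, {"jaw": 0.085, "translation": [-0.0135, 0.0009, 0.001], "spin": -0.0984}])

```text
time: 32.35
tool_pos: [481.2, 38.8, 165.6]
tcp_rot: [-179.9, 0.0, 88.3]
ft_force: [0.4, -1.0, -0.2]
finger_gap: 84.6
grip_force: 0.0
```

carry_out(commands=[{"jaw": 0.085, "translation": [0, 0, 0], "spin": 0}, {"jaw": 0.085, "translation": [0, 0, 0], "spin": 0}, {"jaw": 0.085, "translation": [0, 0, 0], "spin": 0}, {"jaw": 0.085, "translation": [0, 0, 0], "spin": 0}, {"jaw": 0.085, "translation": [0, 0, 0], "spin": 0}, {"jaw": 0.085, "translation": [0, 0, 0], "spin": 0}, {"jaw": 0.085, "translation": [0, 0, 0], "spin": 0}, {"jaw": 0.085, "translation": [0, 0, 0], "spin": 0}])

```text
time: 33.02
tool_pos: [482.0, 39.8, 166.8]
tcp_rot: [180.0, -0.0, 88.0]
ft_force: [0.5, -0.5, -0.6]
finger_gap: 84.9
grip_force: 0.0
```

carry_out(commands=[{"jaw": 0.085, "translation": [0, 0, 0.01], "spin": 0}, {"jaw": 0.085, "translation": [0, 0, 0.018], "spin": 0}, {"jaw": 0.085, "translation": [0, 0, 0.022], "spin": 0}, {"jaw": 0.085, "translation": [0, 0, 0.022], "spin": 0}, {"jaw": 0.085, "translation": [0, 0, 0.02], "spin": 0}, {"jaw": 0.085, "translation": [0, 0, 0.016], "spin": 0}, {"jaw": 0.085, "translation": [0, 0, 0.01], "spin": 0}, {"jaw": 0.085, "translation": [0, 0, 0.004], "spin": 0}])

```text
time: 33.68
tool_pos: [480.3, 39.5, 42.4]
tcp_rot: [-179.8, 0.0, 88.0]
ft_force: [-0.6, -0.6, -0.7]
finger_gap: 84.9
grip_force: 0.0
```

carry_out(commands=[{"jaw": 0.085, "translation": [0, 0, 0], "spin": 0}, {"jaw": 0.085, "translation": [0, 0, 0], "spin": 0}, {"jaw": 0.085, "translation": [0, 0, 0], "spin": 0}, {"jaw": 0.06, "translation": [0, 0, 0], "spin": 0}, {"jaw": 0.06, "translation": [0, 0, 0], "spin": 0}, {"jaw": 0.06, "translation": [0, 0, 0], "spin": 0}, {"jaw": 0.06, "translation": [0, 0, 0], "spin": 0}, {"jaw": 0.06, "translation": [0, 0, 0], "spin": 0}])

```text
time: 34.35
tool_pos: [482.6, 39.5, 46.0]
tcp_rot: [179.9, 0.0, 88.0]
ft_force: [-2.5, 0.4, 5.1]
finger_gap: 65.9
grip_force: 32.7
```

carry_out(commands=[{"jaw": 0.06, "translation": [0, 0, 0], "spin": 0}, {"jaw": 0.06, "translation": [0, 0, 0], "spin": 0}, {"jaw": 0.06, "translation": [0, 0, 0], "spin": 0}, {"jaw": 0.06, "translation": [0, 0, 0], "spin": 0}, {"jaw": 0.06, "translation": [0, 0, 0], "spin": 0}, {"jaw": 0.06, "translation": [0, 0, 0], "spin": 0}, {"jaw": 0.06, "translation": [0, 0, 0], "spin": 0}, {"jaw": 0.06, "translation": [0, 0, 0], "spin": 0}])

```text
time: 35.02
tool_pos: [482.6, 39.4, 46.0]
tcp_rot: [179.9, 0.0, 88.0]
ft_force: [-2.4, 0.6, 5.9]
finger_gap: 66.1
grip_force: 32.7
```

carry_out(commands=[{"jaw": 0.06, "translation": [0, 0, -0.005], "spin": 0}, {"jaw": 0.06, "translation": [0, 0, -0.012], "spin": 0}, {"jaw": 0.06, "translation": [0, 0, -0.02], "spin": 0}, {"jaw": 0.06, "translation": [0, 0, -0.025], "spin": 0}, {"jaw": 0.06, "translation": [0, 0, -0.025], "spin": 0}, {"jaw": 0.06, "translation": [0, 0, -0.018], "spin": 0}, {"jaw": 0.06, "translation": [0, 0, -0.01], "spin": 0}, {"jaw": 0.06, "translation": [0, 0, 0], "spin": 0}])

```text
time: 35.68
tool_pos: [483.9, 39.4, 163.4]
tcp_rot: [179.7, -0.0, 88.0]
ft_force: [-0.7, -0.6, -1.0]
finger_gap: 65.8
grip_force: 34.1
```

carry_out(commands=[{"jaw": 0.06, "translation": [-0.01, 0, 0], "spin": 0}, {"jaw": 0.06, "translation": [-0.018, 0, 0], "spin": 0}, {"jaw": 0.06, "translation": [-0.025, 0, 0], "spin": 0}, {"jaw": 0.06, "translation": [-0.025, -0.001, 0], "spin": 0}, {"jaw": 0.06, "translation": [-0.025, -0.001, 0], "spin": 0}, {"jaw": 0.06, "translation": [-0.025, 0, 0], "spin": 0}, {"jaw": 0.06, "translation": [-0.025, 0, 0], "spin": 0}, {"jaw": 0.06, "translation": [-0.025, 0, 0], "spin": 0}])

```text
time: 36.35
tool_pos: [472.0, -139.8, 157.6]
tcp_rot: [-179.8, -0.1, 88.0]
ft_force: [-0.2, -0.3, -1.3]
finger_gap: 66.0
grip_force: 34.1
```

carry_out(commands=[{"jaw": 0.06, "translation": [-0.025, 0, 0], "spin": 0}, {"jaw": 0.06, "translation": [-0.025, 0, 0], "spin": 0}, {"jaw": 0.06, "translation": [-0.025, -0.001, 0], "spin": 0}, {"jaw": 0.06, "translation": [-0.025, -0.001, 0], "spin": 0}, {"jaw": 0.06, "translation": [-0.025, -0.0007, 0], "spin": 0}, {"jaw": 0.06, "translation": [-0.025, 0, 0], "spin": 0}, {"jaw": 0.06, "translation": [-0.018, 0, 0], "spin": 0}, {"jaw": 0.06, "translation": [-0.0095, 0, 0], "spin": 0}])

```text
time: 37.02
tool_pos: [462.9, -317.6, 157.4]
tcp_rot: [-179.8, -0.1, 87.9]
ft_force: [0.5, 0.3, -2.0]
finger_gap: 65.7
grip_force: 34.1
```

carry_out(commands=[{"jaw": 0.06, "translation": [0, 0, 0.01], "spin": 0}, {"jaw": 0.06, "translation": [0, 0, 0.02], "spin": 0}, {"jaw": 0.06, "translation": [0, 0, 0.022], "spin": 0}, {"jaw": 0.06, "translation": [0, 0, 0.02], "spin": 0}, {"jaw": 0.06, "translation": [0, 0, 0.016], "spin": 0}, {"jaw": 0.06, "translation": [0, 0, 0.01], "spin": 0}, {"jaw": 0.06, "translation": [0, 0, 0], "spin": 0}, {"jaw": 0.06, "translation": [0, 0, 0], "spin": 0}])

```text
time: 37.68
tool_pos: [464.3, -314.5, 60.8]
tcp_rot: [-179.9, -0.1, 88.0]
ft_force: [-0.8, 0.4, -1.6]
finger_gap: 65.9
grip_force: 34.1
```

carry_out(commands=[{"jaw": 0.06, "translation": [0, 0, 0], "spin": 0}, {"jaw": 0.06, "translation": [0, 0, 0], "spin": 0}, {"jaw": 0.06, "translation": [0, 0, 0], "spin": 0}, {"jaw": 0.06, "translation": [0, 0, 0], "spin": 0}, {"jaw": 0.06, "translation": [0, 0, 0], "spin": 0}, {"jaw": 0.06, "translation": [0, 0, 0], "spin": 0}, {"jaw": 0.06, "translation": [0, 0, 0], "spin": 0}, {"jaw": 0.06, "translation": [0, 0, 0], "spin": 0}])

```text
time: 38.35
tool_pos: [464.9, -315.7, 61.8]
tcp_rot: [-180.0, 0.0, 88.0]
ft_force: [0.4, -0.0, -1.5]
finger_gap: 65.7
grip_force: 34.1
```

carry_out(commands=[{"jaw": 0.06, "translation": [0, 0, 0.004], "spin": 0}, {"jaw": 0.06, "translation": [0, 0, 0.004], "spin": 0}, {"jaw": 0.06, "translation": [0, 0, 0.004], "spin": 0}, {"jaw": 0.06, "translation": [0, 0, 0.002], "spin": 0}, {"jaw": 0.06, "translation": [0, 0, 0.001], "spin": 0}, {"jaw": 0.06, "translation": [0, 0, 0.0008], "spin": 0}, {"jaw": 0.06, "translation": [0, 0, 0], "spin": 0}, {"jaw": 0.06, "translation": [0, 0, 0], "spin": 0}])

```text
time: 39.02
tool_pos: [464.9, -315.7, 46.1]
tcp_rot: [180.0, 0.0, 88.0]
ft_force: [-2.1, 0.8, 0.8]
finger_gap: 65.9
grip_force: 34.3
```

carry_out(commands=[{"jaw": 0.06, "translation": [0, 0, 0], "spin": 0}, {"jaw": 0.06, "translation": [0, 0, 0], "spin": 0}, {"jaw": 0.06, "translation": [0, 0, 0], "spin": 0}, {"jaw": 0.06, "translation": [0, 0, 0], "spin": 0}, {"jaw": 0.06, "translation": [0, 0, 0], "spin": 0}, {"jaw": 0.06, "translation": [0, 0, 0], "spin": 0}, {"jaw": 0.06, "translation": [0, 0, 0], "spin": 0}, {"jaw": 0.06, "translation": [0, 0, 0], "spin": 0}])

```text
time: 39.68
tool_pos: [464.9, -315.7, 46.1]
tcp_rot: [180.0, 0.0, 88.0]
ft_force: [-3.0, 0.8, 2.9]
finger_gap: 66.0
grip_force: 34.5
```

carry_out(commands=[{"jaw": 0.085, "translation": [0, 0, 0], "spin": 0}, {"jaw": 0.085, "translation": [0, 0, 0], "spin": 0}, {"jaw": 0.085, "translation": [0, 0, 0], "spin": 0}, {"jaw": 0.085, "translation": [0, 0, 0], "spin": 0}, {"jaw": 0.085, "translation": [0, 0, 0], "spin": 0}, {"jaw": 0.085, "translation": [0, 0, 0], "spin": 0}, {"jaw": 0.085, "translation": [0, 0, -0.005], "spin": 0}, {"jaw": 0.085, "translation": [0, 0, -0.012], "spin": 0}])

```text
time: 40.35
tool_pos: [463.7, -314.7, 61.7]
tcp_rot: [-179.8, -0.1, 88.0]
ft_force: [-0.5, 0.4, -1.1]
finger_gap: 85.1
grip_force: 0.0
```

carry_out(commands=[{"jaw": 0.085, "translation": [0, 0, -0.02], "spin": 0}, {"jaw": 0.085, "translation": [0, 0, -0.025], "spin": 0}, {"jaw": 0.085, "translation": [0, 0, -0.025], "spin": 0}, {"jaw": 0.085, "translation": [0.01, 0.001, -0.02], "spin": 0}, {"jaw": 0.085, "translation": [0.02, 0.001, -0.01], "spin": 0}, {"jaw": 0.085, "translation": [0.025, 0.001, 0], "spin": 0}, {"jaw": 0.085, "translation": [0.025, 0.001, 0], "spin": 0}, {"jaw": 0.085, "translation": [0.025, 0.001, 0], "spin": 0}])

```text
time: 41.02
tool_pos: [474.0, -210.3, 164.9]
tcp_rot: [179.9, 0.1, 88.0]
ft_force: [0.3, 0.1, 0.6]
finger_gap: 84.9
grip_force: 0.0
```

carry_out(commands=[{"jaw": 0.085, "translation": [0.025, 0.001, 0], "spin": 0}, {"jaw": 0.085, "translation": [0.025, 0.001, 0], "spin": 0}, {"jaw": 0.085, "translation": [0.025, 0.001, 0], "spin": 0}, {"jaw": 0.085, "translation": [0.025, 0.001, 0], "spin": 0}, {"jaw": 0.085, "translation": [0.025, 0.001, 0], "spin": 0}, {"jaw": 0.085, "translation": [0.02, 0.001, 0], "spin": 0}, {"jaw": 0.085, "translation": [0.0146, 0.0003, 0], "spin": 0}, {"jaw": 0.085, "translation": [0, 0, 0], "spin": 0}])

```text
time: 41.68
tool_pos: [485.8, -49.2, 164.4]
tcp_rot: [179.9, -0.0, 88.1]
ft_force: [0.1, 0.1, -0.2]
finger_gap: 85.0
grip_force: 0.0
```

```bash
python3 - <<'E'
from h import *
for i in range(3):r.snapshot("side")
p=r.snapshot("wrist")
s=r.sense();print(s["time"],s["tool_pos"].round(2),s["tcp_rot"].round(2),s["finger_gap"])
for c in ["side","scene"]:
    p=r.snapshot(c)
    for t in ["tin","label_roll"]:
        for d in r.landmark_of(p,t)[:1]: print(c,t,d["score"],ray(p,d["xy"],4))
E
```

```text
41.8833 [485.59 -52.35 163.64] [1.7995e+02 3.0000e-02 8.7990e+01] 85.2412391764583
side tin 0.97 [ 470.1 -312.9    4. ]
side label_roll 0.86 [479.7 -62.5   4. ]
scene tin 0.94 [ 469.2 -311.1    4. ]
scene label_roll 0.74 [494.8 -44.5   4. ]
```

carry_out(commands=[{"jaw": 0.085, "translation": [0, 0, 0.01], "spin": 0}, {"jaw": 0.085, "translation": [0, 0, 0.018], "spin": 0}, {"jaw": 0.085, "translation": [0, 0, 0.022], "spin": 0}, {"jaw": 0.085, "translation": [0, 0, 0.022], "spin": 0}, {"jaw": 0.085, "translation": [0, 0, 0.02], "spin": 0}, {"jaw": 0.085, "translation": [0, 0, 0.016], "spin": 0}, {"jaw": 0.085, "translation": [0, 0, 0.01], "spin": 0}, {"jaw": 0.085, "translation": [0, 0, 0.005], "spin": 0}])

```text
time: 42.85
tool_pos: [483.9, -51.4, 37.7]
tcp_rot: [-179.8, -0.0, 88.0]
ft_force: [-0.2, -0.9, 0.0]
finger_gap: 84.8
grip_force: 0.0
```

carry_out(commands=[{"jaw": 0.085, "translation": [0, 0, 0], "spin": 0}, {"jaw": 0.085, "translation": [0, 0, 0], "spin": 0}, {"jaw": 0.085, "translation": [0, 0, 0], "spin": 0}, {"jaw": 0.06, "translation": [0, 0, 0], "spin": 0}, {"jaw": 0.06, "translation": [0, 0, 0], "spin": 0}, {"jaw": 0.06, "translation": [0, 0, 0], "spin": 0}, {"jaw": 0.06, "translation": [0, 0, 0], "spin": 0}, {"jaw": 0.06, "translation": [0, 0, 0], "spin": 0}])

```text
time: 43.52
tool_pos: [486.1, -51.8, 41.4]
tcp_rot: [179.9, 0.0, 88.0]
ft_force: [-1.5, 0.9, 6.1]
finger_gap: 66.5
grip_force: 32.8
```

carry_out(commands=[{"jaw": 0.06, "translation": [0, 0, 0], "spin": 0}, {"jaw": 0.06, "translation": [0, 0, 0], "spin": 0}, {"jaw": 0.06, "translation": [0, 0, 0], "spin": 0}, {"jaw": 0.06, "translation": [0, 0, 0], "spin": 0}, {"jaw": 0.06, "translation": [0, 0, 0], "spin": 0}, {"jaw": 0.06, "translation": [0, 0, 0], "spin": 0}, {"jaw": 0.06, "translation": [0, 0, 0], "spin": 0}, {"jaw": 0.06, "translation": [0, 0, 0], "spin": 0}])

```text
time: 44.18
tool_pos: [486.1, -51.7, 41.4]
tcp_rot: [179.9, 0.0, 88.0]
ft_force: [-2.2, 0.8, 6.6]
finger_gap: 66.4
grip_force: 32.8
```

carry_out(commands=[{"jaw": 0.06, "translation": [0, 0, -0.005], "spin": 0.0}, {"jaw": 0.06, "translation": [0, 0, -0.012], "spin": 0.0}, {"jaw": 0.06, "translation": [0, 0, -0.02], "spin": 0.0}, {"jaw": 0.06, "translation": [0, 0, -0.02], "spin": 0.0}, {"jaw": 0.06, "translation": [0, 0, -0.015], "spin": 0.0}, {"jaw": 0.06, "translation": [0, 0, -0.008], "spin": 0.0}, {"jaw": 0.06, "translation": [0, 0, 0], "spin": 0.0}, {"jaw": 0.06, "translation": [0, 0, 0], "spin": 0.0}])

```text
time: 44.85
tool_pos: [485.7, -51.7, 120.4]
tcp_rot: [179.9, 0.0, 88.0]
ft_force: [-0.1, -0.1, -0.9]
finger_gap: 66.4
grip_force: 34.3
```

carry_out(commands=[{"jaw": 0.06, "translation": [-0.012, -0.001, 0], "spin": 0.0}, {"jaw": 0.06, "translation": [-0.02, -0.0015, 0], "spin": 0.0}, {"jaw": 0.06, "translation": [-0.024, -0.0017, 0], "spin": 0.0}, {"jaw": 0.06, "translation": [-0.024, -0.0018, 0], "spin": 0.0}, {"jaw": 0.06, "translation": [-0.0225, -0.0017, 0], "spin": 0.0}, {"jaw": 0.06, "translation": [-0.02, -0.0017, 0], "spin": 0.0}, {"jaw": 0.06, "translation": [-0.0123, -0.0017, 0], "spin": 0.0}, {"jaw": 0.06, "translation": [0, 0, 0], "spin": 0.0}])

```text
time: 45.52
tool_pos: [468.3, -188.1, 118.8]
tcp_rot: [-179.9, -0.0, 87.9]
ft_force: [0.0, -0.7, -1.5]
finger_gap: 66.4
grip_force: 34.3
```

carry_out(commands=[{"jaw": 0.06, "translation": [0, 0, 0.008], "spin": 0.0}, {"jaw": 0.06, "translation": [0, 0, 0.015], "spin": 0.0}, {"jaw": 0.06, "translation": [0, 0, 0.015], "spin": 0.0}, {"jaw": 0.06, "translation": [0, 0, 0.015], "spin": 0.0}, {"jaw": 0.06, "translation": [0, 0, 0.008], "spin": 0.0}, {"jaw": 0.06, "translation": [0, 0, 0.004], "spin": 0.0}, {"jaw": 0.06, "translation": [0, 0, 0], "spin": 0.0}, {"jaw": 0.06, "translation": [0, 0, 0], "spin": 0.0}])

```text
time: 46.18
tool_pos: [469.8, -185.6, 55.2]
tcp_rot: [180.0, -0.0, 88.0]
ft_force: [0.8, -0.2, -0.1]
finger_gap: 66.4
grip_force: 34.2
```

carry_out(commands=[{"jaw": 0.06, "translation": [0, 0, 0], "spin": 0}, {"jaw": 0.06, "translation": [0, 0, 0], "spin": 0}, {"jaw": 0.06, "translation": [0, 0, 0], "spin": 0}, {"jaw": 0.06, "translation": [0, 0, 0], "spin": 0}, {"jaw": 0.06, "translation": [0, 0, 0], "spin": 0}, {"jaw": 0.06, "translation": [0, 0, 0], "spin": 0}, {"jaw": 0.06, "translation": [0, 0, 0], "spin": 0}, {"jaw": 0.06, "translation": [0, 0, 0], "spin": 0}])

```text
time: 46.85
tool_pos: [469.6, -185.9, 55.0]
tcp_rot: [-180.0, -0.0, 88.0]
ft_force: [-0.3, 0.8, -1.5]
finger_gap: 66.5
grip_force: 34.2
```

carry_out(commands=[{"jaw": 0.06, "translation": [0, 0, 0.004], "spin": 0}, {"jaw": 0.06, "translation": [0, 0, 0.004], "spin": 0}, {"jaw": 0.06, "translation": [0, 0, 0.002], "spin": 0}, {"jaw": 0.06, "translation": [0, 0, 0.002], "spin": 0}, {"jaw": 0.06, "translation": [0, 0, 0.001], "spin": 0}, {"jaw": 0.06, "translation": [0, 0, 0.0005], "spin": 0}, {"jaw": 0.06, "translation": [0, 0, 0], "spin": 0}, {"jaw": 0.06, "translation": [0, 0, 0], "spin": 0}])

```text
time: 47.52
tool_pos: [469.8, -186.0, 41.5]
tcp_rot: [180.0, 0.0, 88.0]
ft_force: [0.2, 1.1, -1.3]
finger_gap: 66.1
grip_force: 34.3
```

carry_out(commands=[{"jaw": 0.06, "translation": [0, 0, 0], "spin": 0}, {"jaw": 0.06, "translation": [0, 0, 0], "spin": 0}, {"jaw": 0.06, "translation": [0, 0, 0], "spin": 0}, {"jaw": 0.06, "translation": [0, 0, 0], "spin": 0}, {"jaw": 0.06, "translation": [0, 0, 0], "spin": 0}, {"jaw": 0.06, "translation": [0, 0, 0], "spin": 0}, {"jaw": 0.06, "translation": [0, 0, 0], "spin": 0}, {"jaw": 0.06, "translation": [0, 0, 0], "spin": 0}])

```text
time: 48.18
tool_pos: [469.6, -185.9, 41.5]
tcp_rot: [180.0, 0.0, 88.0]
ft_force: [0.2, 0.3, -1.1]
finger_gap: 66.2
grip_force: 34.3
```

carry_out(commands=[{"jaw": 0.06, "translation": [0, 0, 0.0004], "spin": 0}, {"jaw": 0.06, "translation": [0, 0, 0.0004], "spin": 0}, {"jaw": 0.06, "translation": [0, 0, 0], "spin": 0}, {"jaw": 0.06, "translation": [0, 0, 0], "spin": 0}, {"jaw": 0.06, "translation": [0, 0, 0], "spin": 0}, {"jaw": 0.06, "translation": [0, 0, 0], "spin": 0}, {"jaw": 0.06, "translation": [0, 0, 0], "spin": 0}, {"jaw": 0.06, "translation": [0, 0, 0], "spin": 0}])

```text
time: 48.85
tool_pos: [469.7, -185.9, 41.4]
tcp_rot: [-180.0, 0.0, 88.0]
ft_force: [-3.7, 2.0, 7.1]
finger_gap: 66.7
grip_force: 35.1
```

Contact made. Release, rise and back off so the camera can see.

carry_out(commands=[{"jaw": 0.085, "translation": [0, 0, 0], "spin": 0}, {"jaw": 0.085, "translation": [0, 0, 0], "spin": 0}, {"jaw": 0.085, "translation": [0, 0, 0], "spin": 0}, {"jaw": 0.085, "translation": [0, 0, 0], "spin": 0}, {"jaw": 0.085, "translation": [0, 0, 0], "spin": 0}, {"jaw": 0.085, "translation": [0, 0, 0], "spin": 0}, {"jaw": 0.085, "translation": [0, 0, -0.005], "spin": 0}, {"jaw": 0.085, "translation": [0, 0, -0.012], "spin": 0}])

```text
time: 49.52
tool_pos: [468.2, -185.3, 56.5]
tcp_rot: [-179.8, -0.1, 88.0]
ft_force: [-0.6, -0.2, -1.6]
finger_gap: 84.9
grip_force: 0.0
```

carry_out(commands=[{"jaw": 0.085, "translation": [0, 0, -0.02], "spin": 0}, {"jaw": 0.085, "translation": [0, 0, -0.03], "spin": 0}, {"jaw": 0.085, "translation": [0, 0, -0.035], "spin": 0}, {"jaw": 0.085, "translation": [0, 0, -0.035], "spin": 0}, {"jaw": 0.085, "translation": [0, 0, -0.035], "spin": 0}, {"jaw": 0.085, "translation": [0, 0, -0.035], "spin": 0}, {"jaw": 0.085, "translation": [0, 0, -0.03], "spin": 0}, {"jaw": 0.085, "translation": [0, 0, -0.015], "spin": 0}])

```text
time: 50.18
tool_pos: [470.8, -186.5, 299.3]
tcp_rot: [179.6, 0.2, 88.0]
ft_force: [1.2, -0.0, 1.4]
finger_gap: 85.1
grip_force: 0.0
```

carry_out(commands=[{"jaw": 0.085, "translation": [0, 0, -0.005], "spin": 0}, {"jaw": 0.085, "translation": [0, 0, 0], "spin": 0}, {"jaw": 0.085, "translation": [0, 0, 0], "spin": 0}, {"jaw": 0.085, "translation": [0, 0, 0], "spin": 0}, {"jaw": 0.085, "translation": [0, 0, 0], "spin": 0}, {"jaw": 0.085, "translation": [0, 0, 0], "spin": 0}, {"jaw": 0.085, "translation": [0, 0, 0], "spin": 0}, {"jaw": 0.085, "translation": [0, 0, 0], "spin": 0}])

```text
time: 50.85
tool_pos: [469.4, -185.8, 297.1]
tcp_rot: [-179.9, -0.0, 88.0]
ft_force: [-0.2, -0.2, 0.3]
finger_gap: 85.3
grip_force: 0.0
```

```bash
python3 - <<'E'
from h import *
q=r.snapshot("side")["pixels"][130:340,180:412]
p=r.snapshot("wrist")
s=r.sense();print(s["time"],s["tool_pos"].round(2),s["ft_force"].round(1),s["finger_gap"])
cv2.imwrite("pics/f.png",np.hstack([cv2.resize(q,(380,344)),cv2.resize(p["pixels"],(410,344))]))
for t,z in [("stand",4),("tin",83),("label_roll",66)]:
  for d in r.regions_of(p,t)[:1]:
    cs=max(cv2.findContours(d["pixels"].astype(np.uint8),0,2)[0],key=cv2.contourArea)[:,0]
    w=np.array([ray(p,q,z)[:2] for q in cs],np.float32)
    print(t,round(d["score"],2),d["xy"],cv2.minAreaRect(w),w[:,1].min())
E
```

```text
50.95 [ 469.56 -185.9   297.44] [-1.   0.3 -0.2] 84.91416090320283
stand 0.6 [249.8, 182.8] ((464.7432861328125, -249.58474731445312), (211.22694396972656, 113.06090545654297), 88.08587646484375) -356.9
tin 0.78 [254.4, 248.3] ((464.5051574707031, -299.4524230957031), (95.83478546142578, 65.63866424560547), 87.86309051513672) -347.5
label_roll 0.78 [253.6, 150.2] ((468.9341125488281, -184.80409240722656), (70.11189270019531, 69.92218017578125), 41.941314697265625) -220.4
```

View pics/f.png

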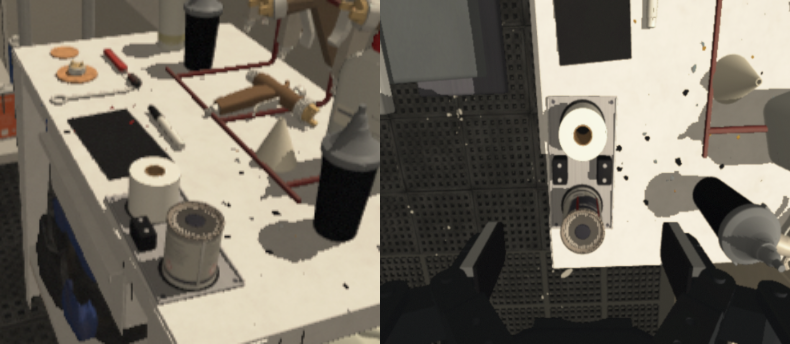

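The roll (px 152,190) and the tin (195,245) stand upright back in their places, within about 2 mm of where they were. The cap stands on the large pad (77,70).

```bash
python3 -c "
from bench import r
print(r.hand_in())"
```

```text
the job is handed in; nothing more can be done
None
```

The job is handed in at about 51 s. The air cap stands upright in the middle of the larger cork pad, and the tin and roll are back upright in their own places on the stand, each within about 2 mm.

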